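# Load the vial labeller

### The arm

A 7-joint arm with a two-finger parallel gripper is mounted at the origin on the work surface. World frame = base frame: x ahead of the robot, y to its left, z up, the work surface at z = 0. Lengths are in m, angles in rad, forces in N, time in s.
With the tool pointing down it reaches from about 0.425 to 0.875 m from the base axis. Payload 4.7 kg.
Tool frame: the origin (TCP) lies between the finger pads; the fingertips stand 22 mm ahead of it and the grasp point (between the pads) lies 3 mm ahead of it; z points along the fingers, y is the line along which they close (so a half turn about z gives the same grasp; the last joint's range is limited). The gripper opens to 87 mm and grips with 3 to 60 N. Pads are 19 mm wide; open, the fingers measure 117 mm over their backs; the gripper's body (75 mm by 190 mm) begins 51 mm behind the grasp point.
Start: joints at [-1.297, 0.321, -0.07, 1.45, 0.023, 1.371, -0.057], TCP at [0.167, 0.628, 0.245] pointing down, gripper open.
Joint ranges: [-2.86, 2.86], [-0.3, 2.09], [-1.38, 1.24], [0.06, 2.45], [-1.56, 4.7], [0.09, 2.05], [-2.69, 2.69]. Speed limits (rad/s): [2.57, 2.57, 3.14, 3.14, 3.14, 3.14, 3.14].

### API

Orientations are given as a rotation vector (axis times angle).
In Python, from bench import ctrl gives the robot as it stands. The module is installed in compiled form; this text tells all that it offers.
- The arm moves only by the tool send_rows, never from a script. Its argument "motion" is a list of rows, each an object with "claw": the opening, from -1 (shut) to 1 (fully open); "slide": the shift along the tool's x, y, z in mm, a list of three; "delta_rot": the turn, a rotation vector about the tool's x, y, z in rad, a list of three. In form: [{"claw": claw, "slide": [x, y, z], "delta_rot": [ax, ay, az]}, ...]. A call has 1 to 5 rows; each row is the pose to reach, as a shift and turn from the pose commanded when the call began, along the tool's axes at that moment; what a row does not reach only later rows make up. A row lasts 1/10 s, in which the tool goes at most 50 mm and 8.59 degrees, less where a joint would pass 70% of its speed; a pose out of reach is approached as far as the arm can. A call with a gripper value outside its range is refused whole. The fingers move at their own pace and stop on an object; "grip_force" is the grip in N (left out, the last holds). Time passes only in rows, so rows that repeat a pose let the fingers close. It gives the time, the measured TCP pose, the force, the opening and the grip force at its end, in the units of the state.
- ctrl.get_state(): the state, without advancing time (a new reading comes with each control period).
- ctrl.get_image(name): name is "side" or "top" or "wrist"; returns a dict with "color" (420x560x3 uint8, blue, green, red), "fx", "fy", "cx", "cy" (pixels), "k1" (the pictures are not rectified: a ray, as slopes to the right and down, at radius r is drawn at 1 + k1 r^2 times it, then the intrinsics apply), "pose" (4x4, takes a point from camera to world coordinates). Camera axes: x right, y down, z forward; pixel columns grow to the right and rows downward; lengths in m; the calibration is good to about 2 mm. A picture is of the moment at which its call begins. There is no depth.
- ctrl.close_job(): hands the job in; it is judged then, once.
The state is a dict: "time": time; "joint_positions": joint angles; "qd": joint speeds; "joint_torque": joint torques, N m; "position": TCP position; "tool_rot": TCP orientation; "ft_force": force on the tool from outside, world axes, zero at the start; "torque": the same for the moment, N m; "grip_width": opening from 0.0 (shut) to 1.0 (fully open); "grip_force": force on a finger pad.
Only numpy, scipy, OpenCV 4.12 (cv2) and the standard library are available. Lean on these libraries where they do the work, as an engineer would, in place of code of your own. Each camera call takes 0.05 s, during which the arm holds its last target. There are 200 camera calls.

### The job

Load the vial labeller on the bench for its next run. Draw the sprung follower back along the feed track until it catches, lay every loose vial flat in the track (crosswise, any side up, caps at either end), then press the catch key so that the follower runs forward and closes the row up against the front stop. Finally wind the handwheel clockwise until the tip of the print head stands directly over the middle of the front vial, and leave the bottles and the box around the machine alone.

Things in the scene. Friction and masses are not known exactly. Their poses are not given: they have to be found in the camera images.
- labeller: the vial labeller, fixed: grey base plate 190 (x) x 400 (y, -220 to 180) x 10 mm, origin on the bench under the track's mid-width. y points along the track from front stop (face at y = -45, top 38 mm high) to back (y = 160), x across, z up. Track floor 14 mm above the bench, 55 mm wide between 5 mm walls with tops at 22 mm. White rail block at x 71 to 89, y -180 to 60, 60 mm high
- front_place (a point): where the middle of the front vial lies when it is against the front stop: at the middle of the track's width, 12 mm behind the stop's face, 12 mm above the track floor (26 mm above the bench). Axes as the labeller's. Vials lie in the track with their long axis along this x, one behind the other towards +y
- follower (a joint): how far the follower is drawn back to +y, m: 0 forward (face 4 mm from the front stop), 0.150 at its end stop. A spring pushes it forward: 4 N at 0, 8 N at 0.14; damping 45 N per m/s. Drawn past 0.143 it is caught and rests at about 0.142 when let go, its face 146 mm behind the stop (room for five vials). With n vials closed up it reads about 0.024 n - 0.004
- follower_handle (a point): the middle of the follower's handle, 62 mm above the bench: an upright black plate 30 mm across the track (x), 12 mm thick along it (y), top 73 mm above the bench, standing on the follower block (50 mm in x, 16 mm in y, top 37 mm above the bench, face 8 mm in front of this point). Axes as the labeller's
- catch_key (a point): the middle of the top of the catch's black square key (22 x 22 mm), beside the back end of the track on the robot's side, 35 mm above the bench. Pressed straight down about 8 mm (3 to 4.2 N) it frees the follower; it springs up again
- catch (a joint): how far the catch key is pressed down, m: 0 up, 0.010 at its stop; about 0.006 to 0.008 frees the follower
- handwheel (a joint): angle of the handwheel, rad: 0 to 7.8, grows as it is turned clockwise seen from above. It stays where it is left. It moves the print head 16 mm along the labeller's +y per rad; turning back moves it back
- wheel_grip (a point): on the vertical axis of the handwheel (steel rim 90 mm across, top 53 mm above the bench), inside the upright black grip bar that stands across the wheel: 60 mm long along this point's x, 14 mm thick along its y, from 50 to 83 mm above the bench. This point is 72 mm above the bench and turns with the wheel
- head_tip (a point): the tip of the steel nozzle under the white print head, 48 mm above the bench, over the middle of the track's width; axes as the labeller's. The head's arm (22 mm wide along the track, 63 to 81 mm above the bench; carriage top 86 mm) reaches in from the far rail. At the start it stands beyond the front stop
- vial1: a square-section plastic sample vial lying on its side, white with a round grey cap at one end; 50 mm long along its own x (cap at +x, its last 12 mm, 22 mm across), 24 x 24 mm in section, about 35 g. Origin at the middle of the vial, 12 mm above what it lies on. May be absent
- vial2: a square-section plastic sample vial lying on its side, white with a round grey cap at one end; 50 mm long along its own x (cap at +x, its last 12 mm, 22 mm across), 24 x 24 mm in section, about 35 g. Origin at the middle of the vial, 12 mm above what it lies on. May be absent
- vial3: a square-section plastic sample vial lying on its side, white with a round grey cap at one end; 50 mm long along its own x (cap at +x, its last 12 mm, 22 mm across), 24 x 24 mm in section, about 35 g. Origin at the middle of the vial, 12 mm above what it lies on. May be absent
- vial4: a square-section plastic sample vial lying on its side, white with a round grey cap at one end; 50 mm long along its own x (cap at +x, its last 12 mm, 22 mm across), 24 x 24 mm in section, about 35 g. Origin at the middle of the vial, 12 mm above what it lies on. May be absent
- vial5: a square-section plastic sample vial lying on its side, white with a round grey cap at one end; 50 mm long along its own x (cap at +x, its last 12 mm, 22 mm across), 24 x 24 mm in section, about 35 g. Origin at the middle of the vial, 12 mm above what it lies on. May be absent
- reagent_bottle: a brown reagent bottle 60 mm in diameter, 130 mm high, origin at its foot; to be left alone
- tip_box: a pipette-tip box 85 x 125 x 70 mm, origin at its underside; to be left alone
- jar: a jar 56 mm in diameter, 60 mm high, origin at its foot; to be left alone
Mind the look-alikes: they are no part of the job. Leave any orange or pink look-alike of the vial1 alone.

How it is judged:
By the outcome, as a careful person would: the job done as asked, in the order asked, and still so for the second after the job is handed in, with the robot touching nothing.
Of vial1, vial2, vial3, vial4, vial5 only 3 to 5 are there at a start; the rules pass over those that are not, and their reading is None.
At some moment in a run one of vial1, vial2, vial3, vial4, vial5 may be knocked a few centimetres aside while the robot is not near it.
Once in a run the grip may slacken for a moment while it holds something.
It also fails if it takes over 210 s, if anything falls off the work surface, if the arm or the gripper's body presses on something with over 40 N, if the wrist force passes 120 N, or if a joint passes its speed limit or range.

## Working session

There is one attempt and no reset: what is moved stays moved. The work goes in short steps, Python scripts to look and compute and a tool call to move; the robot and the scene stay as the last step left them, time stands still between calls to the robot, and variables do not carry over. Pictures are saved under pics/ and viewed, at most 14 in all, crops included, and the job is handed in when it is done.

Besides the shell and the picture viewer there is one more tool, called after "Call:" as name(argument=value, ...), one argument or row to a line, values as JSON. send_rows: Moves the arm, as the interface text tells. Its arguments: {"type":"object","properties":{"motion":{"type":"array","items":{"type":"object","properties":{"claw":{"type":"number"},"slide":{"type":"array","items":{"type":"number"}},"delta_rot":{"type":"array","items":{"type":"number"}}}}},"grip_force":{"type":"number"}},"required":["motion"]}

```bash
mkdir -p pics
cat > h.py <<'E'
import numpy as np, cv2
from bench import ctrl
from scipy.spatial.transform import Rotation as R
def shot(n,f=None):
    im=ctrl.get_image(n)
    if f: cv2.imwrite('pics/'+f,im['color'])
    return im
def ray(im,u,v):
    K=np.array([[im['fx'],0,im['cx']],[0,im['fy'],im['cy']],[0,0,1]])
    xd=(u-im['cx'])/im['fx'];yd=(v-im['cy'])/im['fy']
    x,y=xd,yd
    for _ in range(20):
        s=1+im['k1']*(x*x+y*y);x,y=xd/s,yd/s
    P=np.array(im['pose']);return P[:3,3],P[:3,:3]@np.array([x,y,1])
def onz(im,u,v,z):
    o,d=ray(im,u,v);return o+d*(z-o[2])/d[2]
def proj(im,p):
    P=np.array(im['pose']);c=P[:3,:3].T@(np.array(p)-P[:3,3]);x,y=c[:2]/c[2];s=1+im['k1']*(x*x+y*y)
    return np.array([im['fx']*x*s+im['cx'],im['fy']*y*s+im['cy']])
def st():
    s=ctrl.get_state();print(s['time'],np.round(s['position'],4),np.round(s['tool_rot'],3),np.round(s['ft_force'],1),s['grip_width'],s['grip_force']);print(np.round(R.from_rotvec(s['tool_rot']).as_matrix(),3),np.round(s['joint_positions'],2));return s
E
python3 - <<'E'
from h import *
st()
for n in('top','side','wrist'):
    im=shot(n,n+'0.png');print(n,np.round(im['pose'],3),im['fx'],im['k1'])
E
```

```text
0.0 [0.1669 0.6277 0.2434] [-4.070e-01 -3.115e+00  3.000e-03] [ 0.4  0.2 -0.3] 1.0024963775858684 0.0
[[-0.966  0.257 -0.   ]
 [ 0.257  0.966 -0.002]
 [-0.    -0.002 -1.   ]] [-1.3   0.32 -0.07  1.45  0.02  1.37 -0.06]
top [[ 0.022 -0.994  0.107  0.493]
 [-1.    -0.024 -0.013 -0.071]
 [ 0.015 -0.107 -0.994  1.384]
 [ 0.     0.     0.     1.   ]] 524.9197032449958 -0.017842121484078207
side [[-0.968 -0.156  0.196  0.385]
 [-0.25   0.554 -0.794  0.948]
 [ 0.015 -0.818 -0.575  0.814]
 [ 0.     0.     0.     1.   ]] 484.347433918266 -0.1294434722959276
wrist [[ 0.257  0.92   0.295  0.086]
 [ 0.966 -0.244 -0.08   0.649]
 [-0.002  0.305 -0.952  0.384]
 [ 0.     0.     0.     1.   ]] 305.0377251552295 -0.027063178615840885
```

View pics/top0.png

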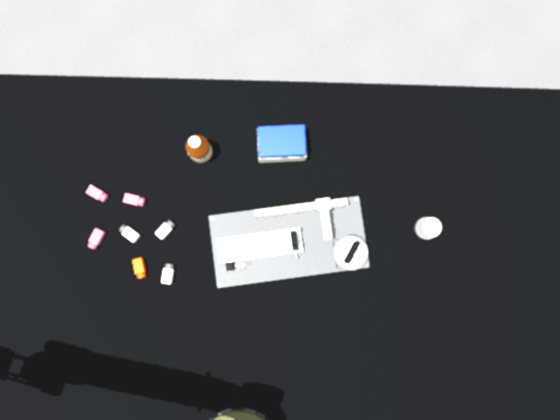

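View pics/side0.png

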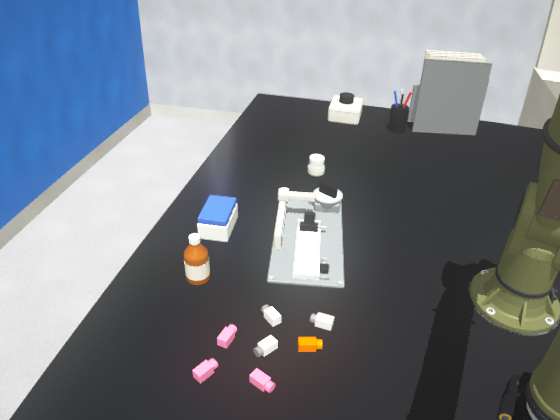

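Run:
```python
from h import *
im=shot('top');c=im['color'];hsv=cv2.cvtColor(c,cv2.COLOR_BGR2HSV)
a=cv2.resize(c[180:300,80:380],None,fx=2.66,fy=2.66,interpolation=cv2.INTER_CUBIC);cv2.imwrite('pics/topz.png',a)
def blobs(m,lo=30):
    m=m.astype(np.uint8)*255
    cs,_=cv2.findContours(m,cv2.RETR_EXTERNAL,cv2.CHAIN_APPROX_NONE)
    return [k for k in cs if cv2.contourArea(k)>lo]
S,V=hsv[...,1],hsv[...,2]
for k in blobs((V>70)):
    x,y,w,h=cv2.boundingRect(k)
    if y<110 or y>300: continue
    big=cv2.contourArea(k)>5000; z=0.010 if big else .012
    q=np.array([onz(im,u,v,z)[:2] for u,v in k[:,0,:].astype(float)],np.float32)
    r=cv2.minAreaRect((q*1000).astype(np.float32)); print((x,y,w,h),np.round(r[0],1),np.round(r[1],1),round(r[2],1))
    if big: print(np.round(cv2.boxPoints(r),1))
```

```text
(160, 262, 15, 24) [451.6 194.6] [34.8 58.4] 84.4
(131, 256, 16, 24) [464.9 268.7] [59.7 35.3] 14.2
(86, 227, 20, 23) [537.6 386. ] [36.6 59.8] 66.3
(118, 224, 23, 20) [553.7 299.5] [59.7 33.4] 55.0
(154, 219, 21, 22) [566.7 207.1] [34.7 57.5] 52.3
(414, 216, 29, 25) [ 585.3 -484. ] [63.2 74.9] 1.3
(207, 195, 164, 94) [ 545.4 -117.4] [205.  407.9] 9.0
[[ 412.3   68.1]
 [ 475.9 -334.9]
 [ 678.4 -302.9]
 [ 614.8  100.1]]
(122, 192, 24, 15) [642.3 291.4] [61.6 33.1] 77.3
(84, 183, 25, 20) [655.8 389.3] [63.7 32.6] 60.7
(184, 134, 29, 30) [783. 127.] [82.2 67.7] 46.4
(255, 123, 53, 41) [803.2 -92.5] [106.1 135.6] 4.2
```

View pics/topz.png

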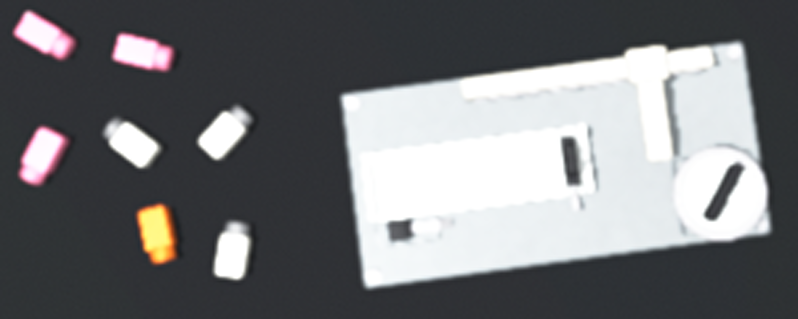

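```bash
cat >> h.py <<'E'
def blobs(m,lo=20):
    cs,_=cv2.findContours(m.astype(np.uint8)*255,cv2.RETR_EXTERNAL,cv2.CHAIN_APPROX_NONE)
    return [k for k in cs if cv2.contourArea(k)>lo]
def rect(im,k,z):
    q=np.array([onz(im,u,v,z)[:2] for u,v in k[:,0,:].astype(float)])*1000
    return cv2.minAreaRect(q.astype(np.float32))
def show(im,mask,z,lo=20,reg=None):
    for k in blobs(mask,lo):
        x,y,w,h=cv2.boundingRect(k)
        if reg and not(reg[0]<x<reg[2] and reg[1]<y<reg[3]): continue
        r=rect(im,k,z);print((x,y,w,h),'c',np.round(r[0],1),'wh',np.round(r[1],1),'a',round(r[2],1))
E
python3 - <<'E'
from h import *
im=shot('top');c=im['color'];hsv=cv2.cvtColor(c,cv2.COLOR_BGR2HSV);S,V=hsv[...,1],hsv[...,2]
print('dark');
for z in(.073,.035,.083): print(z);show(im,V<110,z,20,(205,195,372,290))
print('vials');show(im,(V>130)&(S<60),.012,30,(60,170,200,300))
# base plate edges: near (x low) long edge, back & front edges
m=(V>110)
pts=[]
for u in range(222,330,4):
    v=np.where(m[240:300,u])[0].max()+240.5; pts.append(onz(im,u,v,.010)[:2]*1000)
p=np.array(pts);f=cv2.fitLine(p.astype(np.float32),cv2.DIST_HUBER,0,.01,.01).ravel();print('near edge',np.round(f,3))
pts=[]
for v in range(220,280,3):
    u=np.where(m[v,195:260])[0].min()+194.5; pts.append(onz(im,u,v,.010)[:2]*1000)
p=np.array(pts);f=cv2.fitLine(p.astype(np.float32),cv2.DIST_HUBER,0,.01,.01).ravel();print('back edge',np.round(f,3))
E
```

```text
dark
0.073
0.035
0.083
vials
(160, 263, 14, 22) c [451.5 195. ] wh [31.1 54.3] a 82.9
(89, 229, 14, 19) c [538.3 387.6] wh [23.6 48.3] a 66.4
(119, 225, 21, 18) c [553.9 299.8] wh [54.9 30.3] a 55.0
(154, 220, 20, 20) c [566.6 207.5] wh [30.9 54.3] a 51.5
(123, 194, 20, 11) c [642.7 292.8] wh [49.9 23.3] a 78.8
(86, 185, 19, 15) c [656.7 391.4] wh [50.2 23.2] a 60.8
near edge [ 1.55000e-01 -9.88000e-01  4.40449e+02 -8.74410e+01]
back edge [9.88000e-01 1.55000e-01 5.18018e+02 8.26940e+01]
```

Call:
send_rows(
  motion=[
    {"claw": 1,"slide": [-36,-32,-5],"delta_rot": [0,0,-0.14]},
    {"claw": 1,"slide": [-72,-64,-10],"delta_rot": [0,0,-0.28]},
    {"claw": 1,"slide": [-108,-96,-15],"delta_rot": [0,0,-0.416]},
    {"claw": 1,"slide": [-144,-128,-20],"delta_rot": [0,0,-0.416]},
    {"claw": 1,"slide": [-180,-160,-25],"delta_rot": [0,0,-0.416]},
  ],
)

```text
time: 0.75
position: [0.3007, 0.4255, 0.2698]
tool_rot: [-0.245, 3.132, 0.001]
ft_force: [2.0, 0.2, -0.5]
grip_width: 1.004
grip_force: 0.0
```

```bash
cat >> h.py <<'E'
def go(x,y,z,yd=None):
    """tool-frame slide (mm) and delta_rot z to reach world mm point with tool y axis at heading yd (deg, mod 180)"""
    s=ctrl.get_state();M=R.from_rotvec(s['tool_rot']).as_matrix()
    d=np.array([x,y,z])-s['position']*1000
    print('slide',np.round(M.T@d,1),'len',round(np.linalg.norm(d)),end=' ')
    if yd is not None:
        c=np.degrees(np.arctan2(M[1,1],M[0,1]));e=(yd-c+90)%180-90
        W=R.from_euler('z',c+e,degrees=True).as_matrix()@np.array([[0,1,0],[1,0,0],[0,0,-1.]])
        print('drot',np.round(R.from_matrix(M.T@W).as_rotvec(),3),end='')
    print()
E
python3 -c "
from h import *
st();go(450,200,293,98.9)"
```

```text
0.75 [0.3007 0.4255 0.2698] [-2.450e-01  3.132e+00  1.000e-03] [ 2.   0.2 -0.5] 1.0042485904904996 0.0
[[-0.988 -0.156  0.   ]
 [-0.156  0.988  0.   ]
 [-0.     0.    -1.   ]] [-1.02  0.04  0.01  1.73 -0.    1.37  0.72]
slide [-112.3 -246.   -23.2] len 271 drot [0.    0.    0.001]
```

Call:
send_rows(
  motion=[
    {"claw": 1,"slide": [-22,-45,-5],"delta_rot": [0,0,0]},
    {"claw": 1,"slide": [-44,-90,-9],"delta_rot": [0,0,0]},
    {"claw": 1,"slide": [-66,-135,-14],"delta_rot": [0,0,0]},
    {"claw": 1,"slide": [-88,-180,-18],"delta_rot": [0,0,0]},
    {"claw": 1,"slide": [-110,-225,-23],"delta_rot": [0,0,0]},
  ],
)

```text
time: 1.25
position: [0.4434, 0.2215, 0.2927]
tool_rot: [-0.245, 3.131, 0.001]
ft_force: [0.9, 0.2, -0.6]
grip_width: 1.002
grip_force: 0.0
```

Call:
send_rows(
  motion=[
    {"claw": 1,"slide": [0,-49,-5],"delta_rot": [0,0,0]},
    {"claw": 1,"slide": [0,-98,-10],"delta_rot": [0,0,0]},
    {"claw": 1,"slide": [0,-147,-15],"delta_rot": [0,0,0]},
    {"claw": 1,"slide": [0,-196,-20],"delta_rot": [0,0,0]},
    {"claw": 1,"slide": [0,-245,-25],"delta_rot": [0,0,0]},
  ],
)

```text
time: 1.75
position: [0.4806, -0.0207, 0.3178]
tool_rot: [-0.245, 3.131, 0.001]
ft_force: [0.9, 0.6, 0.7]
grip_width: 1.004
grip_force: 0.0
```

Call:
send_rows(
  motion=[
    {"claw": 1,"slide": [0,-30,0],"delta_rot": [0,0,0]},
    {"claw": 1,"slide": [0,-60,0],"delta_rot": [0,0,0]},
    {"claw": 1,"slide": [0,-60,0],"delta_rot": [0,0,0]},
    {"claw": 1,"slide": [0,-60,0],"delta_rot": [0,0,0]},
  ],
)

```text
time: 2.15
position: [0.49, -0.0781, 0.3174]
tool_rot: [-0.243, 3.132, 0.001]
ft_force: [-0.8, 0.0, 0.2]
grip_width: 1.002
grip_force: 0.0
```

```bash
python3 -c "
from h import *
s=st();shot('wrist','w1.png')"
```

```text
2.15 [ 0.49   -0.0781  0.3174] [-2.430e-01  3.132e+00  1.000e-03] [-0.8  0.   0.2] 1.001720386752738 0.0
[[-0.988 -0.154 -0.   ]
 [-0.154  0.988  0.001]
 [-0.     0.001 -1.   ]] [-0.52 -0.06  0.6   1.72  0.04  1.47  1.8 ]
```

View pics/w1.png

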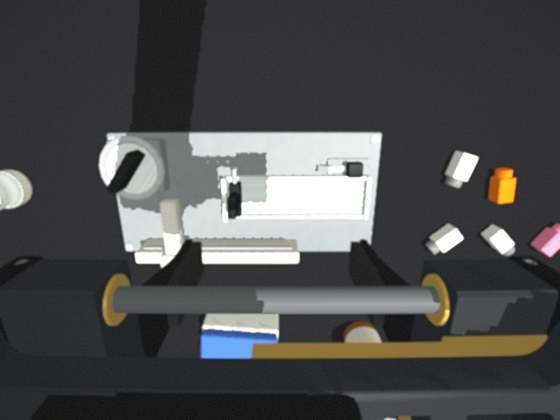

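```bash
cat >> h.py <<'E'
def fit(p):
    f=cv2.fitLine(np.array(p,np.float32),cv2.DIST_HUBER,0,.01,.01).ravel();return f
E
python3 - <<'E'
from h import *
im=shot('wrist');c=im['color'];g=cv2.cvtColor(c,cv2.COLOR_BGR2GRAY)
cv2.imwrite('pics/w1z.png',cv2.resize(g[120:270,95:395],None,fx=2.66,fy=2.66,interpolation=cv2.INTER_CUBIC))
def edge(a,axis,z,sign,lo,hi):
    # strongest gradient along axis within lo..hi at lines a
    p=[]
    for t in a:
        l=(g[lo:hi,t] if axis==0 else g[t,lo:hi]).astype(float);d=np.diff(cv2.GaussianBlur(l.reshape(-1,1),(1,3),0).ravel())*sign
        i=int(d.argmax());
        if 0<i<len(d)-1:
            den=d[i-1]-2*d[i]+d[i+1]; i=i+0.5*(d[i-1]-d[i+1])/den if den else i
        q=lo+i+.5
        p.append(onz(im,*( (t,q) if axis==0 else (q,t)),z)[:2]*1000)
    return fit(p)
n=edge(range(210,370,5),0,.010,1,122,142);print('near',n)
b=edge(list(range(145,160,2))+list(range(185,245,4)),1,.010,-1,366,392);print('back',b)
f=edge(range(200,240,3),1,.010,1,105,135);print('front',f)
# combine
yaw=np.arctan2(*( -n[:2]*np.sign(n[1]) )[[0,1]]) if 0 else np.arctan2(-n[0]*np.sign(n[1]),abs(n[1]));print('yaw',np.degrees(yaw))
ex=np.array([np.cos(yaw),np.sin(yaw)]);ey=np.array([-ex[1],ex[0]])
print('near x',n[2:]@ex,'back',b[2:]@ey,'front',f[2:]@ey)
O=ex*(n[2:]@ex+95)+ey*((b[2:]@ey-180+f[2:]@ey+220)/2);print('O',O)
for nm,box,z,th in(('handle',(222,175,250,222),.073,50),('key',(340,158,372,180),.035,50),('bar',(95,140,165,200),.083,50)):
    x0,y0,x1,y1=box;m=np.zeros(g.shape,bool);m[y0:y1,x0:x1]=g[y0:y1,x0:x1]<th
    k=max(blobs(m,5),key=cv2.contourArea);r=rect(im,k,z);d=np.array(r[0])-O;print(nm,cv2.boundingRect(k),np.round(r[0],1),np.round(r[1],1),round(r[2],1),'local',np.round([d@ex,d@ey],1))
E
```

```text
near [ 1.5466776e-01 -9.8796654e-01  4.4075729e+02 -8.2905350e+01]
back [9.8792809e-01 1.5491299e-01 5.1976465e+02 8.1345322e+01]
front [ 9.8799717e-01  1.5447181e-01  6.1354932e+02 -3.0799500e+02]
yaw 8.897529
near x 422.63068 back -0.024391174 front -399.18506
O [539.18085  -97.382675]
handle (227, 189, 13, 26) [ 534.3 -127.3] [34.9 15.9] 6.2 local [ -9.4 -28.8]
key (346, 163, 4, 12) [473.5  21.8] [15.9  2.9] 2.8 local [-46.5 127.9]
bar (102, 151, 41, 49) [ 515.7 -268.6] [20.3 73.9] 57.6 local [ -49.7 -165.5]
```

View pics/w1z.png

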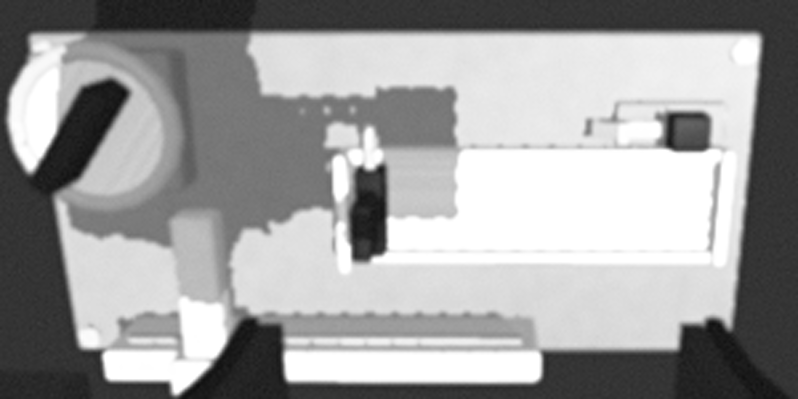

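Run:
```python
from h import *
st();go(543.8,-129.6,130,98.9)
im=shot('wrist');O=np.array([538.7,-97]);a=np.radians(8.9);ex=np.array([np.cos(a),np.sin(a)]);ey=np.array([-ex[1],ex[0]])
for u,v,z in((353.6,169.2,.035),(234.5,198,.073)):
    p=onz(im,u,v,z)[:2]*1000;d=p-O;print(p,d@ex,d@ey)
```

```text
2.25 [ 0.4901 -0.0764  0.3173] [ 2.480e-01 -3.132e+00 -1.000e-03] [ 0.1  0.3 -0. ] 0.9994916075595204 0.0
[[-0.988 -0.158 -0.   ]
 [-0.158  0.988  0.001]
 [ 0.     0.001 -1.   ]] [-0.52 -0.06  0.59  1.72  0.04  1.47  1.8 ]
slide [-44.7 -61.1 187.2] len 202 drot [ 0.001 -0.     0.003]
[472.91070925  31.77640384] -45.07413167185479 137.40420523946415
[ 529.23843249 -125.3682483 ] -13.736511620286596 -26.562888020232755
```

Call:
send_rows(
  motion=[
    {"claw": 0.2,"slide": [-10,-14,45],"delta_rot": [0,0,0]},
    {"claw": 0.2,"slide": [-21,-28,88],"delta_rot": [0,0,0]},
    {"claw": 0.2,"slide": [-32,-43,132],"delta_rot": [0,0,0]},
    {"claw": 0.2,"slide": [-43,-60,175],"delta_rot": [0,0,0]},
    {"claw": 0.2,"slide": [-45,-61,187],"delta_rot": [0,0,0]},
  ],
)

```text
time: 2.8
position: [0.5418, -0.131, 0.1255]
tool_rot: [0.244, -3.124, 0.001]
ft_force: [-0.4, -0.2, -0.2]
grip_width: 0.647
grip_force: 0.0
```

Run:
```python
from h import *
st();go(543.8,-129.6,66,98.9);shot('wrist','w2.png')
im=shot('side');cv2.imwrite('pics/s2.png',cv2.resize(im['color'][160:310,240:390],None,fx=4,fy=4))
```

```text
2.8 [ 0.5418 -0.131   0.1255] [ 2.440e-01 -3.124e+00  1.000e-03] [-0.4 -0.2 -0.2] 0.6472725678007001 0.0
[[-0.988 -0.155 -0.008]
 [-0.155  0.988 -0.001]
 [ 0.008  0.    -1.   ]] [-0.4   0.26  0.67  1.84 -0.17  1.11  2.06]
slide [-2.6  1.1 59.5] len 60 drot [ 0.    -0.008  0.001]
```

View pics/s2.png

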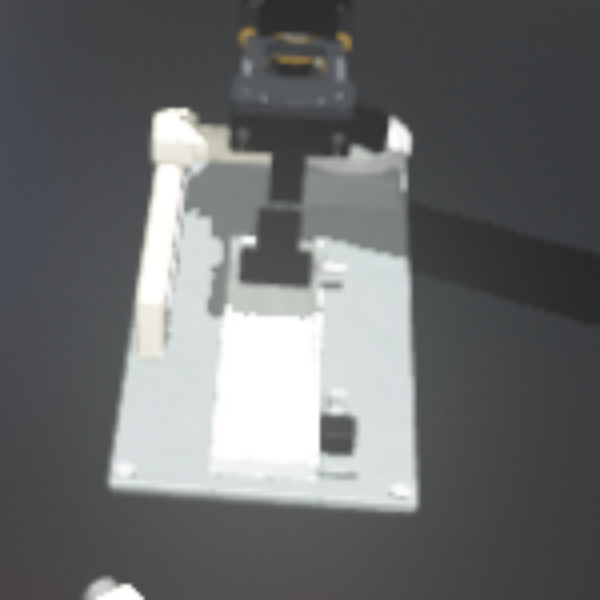

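Call:
send_rows(
  motion=[
    {"claw": 0.2,"slide": [-2,0,30],"delta_rot": [0,-0.008,0]},
    {"claw": 0.2,"slide": [-2,1,59],"delta_rot": [0,-0.008,0]},
    {"claw": 0.2,"slide": [-2,1,59],"delta_rot": [0,-0.008,0]},
  ],
)

```text
time: 3.2
position: [0.5445, -0.1275, 0.0705]
tool_rot: [-0.248, 3.127, 0.004]
ft_force: [-0.5, -0.9, -0.3]
grip_width: 0.6
grip_force: 0.0
```

Call:
send_rows(
  motion=[
    {"claw": -1,"slide": [0,0,0],"delta_rot": [0,0,0]},
    {"claw": -1,"slide": [0,0,0],"delta_rot": [0,0,0]},
    {"claw": -1,"slide": [0,0,0],"delta_rot": [0,0,0]},
    {"claw": -1,"slide": [0,0,0],"delta_rot": [0,0,0]},
    {"claw": -1,"slide": [0,0,0],"delta_rot": [0,0,0]},
  ],
  grip_force=40,
)

```text
time: 3.7
position: [0.5463, -0.1298, 0.0721]
tool_rot: [-0.244, 3.123, 0.001]
ft_force: [0.3, 0.1, -0.1]
grip_width: 0.232
grip_force: 0.0
```

Run:
```python
from h import *
s=st();p=s['position'];O=np.array([538.7,-97]);a=np.radians(8.9);ex=np.array([np.cos(a),np.sin(a)]);ey=np.array([-ex[1],ex[0]])
d=p[:2]*1000-O;print(d@ex,d@ey)
```

```text
3.7 [ 0.5463 -0.1298  0.0721] [-2.440e-01  3.123e+00  1.000e-03] [ 0.3  0.1 -0.1] 0.23213205483245714 0.0
[[-0.988 -0.156  0.009]
 [-0.156  0.988  0.001]
 [-0.009 -0.    -1.   ]] [-0.37  0.32  0.65  1.89 -0.24  0.99  2.11]
2.405989501624095 -33.61349111250586
```

Call:
send_rows(
  motion=[
    {"claw": -1,"slide": [2,0,4],"delta_rot": [0,0.008,0]},
    {"claw": -1,"slide": [2,0,4],"delta_rot": [0,0.008,0]},
    {"claw": -1,"slide": [2,0,4],"delta_rot": [0,0.008,0]},
    {"claw": -1,"slide": [2,0,4],"delta_rot": [0,0.008,0]},
    {"claw": -1,"slide": [2,0,4],"delta_rot": [0,0.008,0]},
  ],
)

```text
time: 4.2
position: [0.5444, -0.1297, 0.068]
tool_rot: [-0.245, 3.131, 0.001]
ft_force: [-1.1, 1.3, 5.0]
grip_width: 0.137
grip_force: 40.0
```

```bash
cat >> h.py <<'E'
O=np.array([538.7,-97]);_a=np.radians(8.9);ex=np.array([np.cos(_a),np.sin(_a)]);ey=np.array([-ex[1],ex[0]])
def loc(p): d=np.array(p[:2])-O;return np.round([d@ex,d@ey],1)
def wld(x,y): return O+x*ex+y*ey
E
python3 - <<'E'
from h import *
s=st();print(loc(s['position'][:2]*1000))
E
```

```text
4.2 [ 0.5444 -0.1297  0.068 ] [-2.450e-01  3.131e+00  1.000e-03] [-1.1  1.3  5. ] 0.1365190041320402 40.001351879909635
[[-0.988 -0.156  0.001]
 [-0.156  0.988  0.001]
 [-0.001  0.001 -1.   ]] [-0.37  0.33  0.65  1.89 -0.24  1.    2.11]
[  0.6 -33.2]
```

Call:
send_rows(
  motion=[
    {"claw": -1,"slide": [0,10,0],"delta_rot": [0,0,0]},
    {"claw": -1,"slide": [0,28,0],"delta_rot": [0,0,0]},
    {"claw": -1,"slide": [0,46,0],"delta_rot": [0,0,0]},
    {"claw": -1,"slide": [0,64,0],"delta_rot": [0,0,0]},
    {"claw": -1,"slide": [0,82,0],"delta_rot": [0,0,0]},
  ],
)

```text
time: 4.7
position: [0.5326, -0.0552, 0.0679]
tool_rot: [-0.239, 3.129, -0.014]
ft_force: [3.8, -13.6, -1.0]
grip_width: 0.139
grip_force: 40.0
```

Call:
send_rows(
  motion=[
    {"claw": -1,"slide": [0,18,0],"delta_rot": [0,0,0]},
    {"claw": -1,"slide": [0,36,0],"delta_rot": [0,0,0]},
    {"claw": -1,"slide": [0,54,0],"delta_rot": [0,0,0]},
    {"claw": -1,"slide": [0,64,0],"delta_rot": [0,0,0]},
    {"claw": -1,"slide": [0,64,0],"delta_rot": [0,0,0]},
  ],
)

```text
time: 5.2
position: [0.5226, 0.0091, 0.0679]
tool_rot: [-0.241, 3.13, -0.011]
ft_force: [2.8, -9.2, 2.9]
grip_width: 0.137
grip_force: 40.0
```

Run:
```python
from h import *
s=st();print(loc(s['position'][:2]*1000))
```

```text
5.2 [0.5226 0.0091 0.0679] [-0.241  3.13  -0.011] [ 2.8 -9.2  2.9] 0.13685515831374878 40.00058985315263
[[-0.988 -0.153  0.003]
 [-0.153  0.988 -0.007]
 [-0.002 -0.007 -1.   ]] [-0.61  0.24  0.6   1.98 -0.15  0.96  1.79]
[  0.5 107.3]
```

Call:
send_rows(
  motion=[
    {"claw": -1,"slide": [0,3,0],"delta_rot": [0,0,0]},
    {"claw": -1,"slide": [0,6,0],"delta_rot": [0,0,0]},
    {"claw": -1,"slide": [0,7,0],"delta_rot": [0,0,0]},
    {"claw": -1,"slide": [0,7,0],"delta_rot": [0,0,0]},
  ],
)

```text
time: 5.6
position: [0.5213, 0.0173, 0.0679]
tool_rot: [-0.242, 3.13, -0.008]
ft_force: [1.7, -8.1, 2.9]
grip_width: 0.195
grip_force: 4.0
```

Call:
send_rows(
  motion=[
    {"claw": -1,"slide": [0,-2,0],"delta_rot": [0,0,0]},
    {"claw": -1,"slide": [0,-4,0],"delta_rot": [0,0,0]},
    {"claw": -1,"slide": [0,-5,0],"delta_rot": [0,0,0]},
    {"claw": -1,"slide": [0,-5,0],"delta_rot": [0,0,0]},
  ],
)

```text
time: 6.0
position: [0.5222, 0.0119, 0.0679]
tool_rot: [-0.241, 3.13, -0.008]
ft_force: [1.8, -7.9, 3.5]
grip_width: 0.134
grip_force: 40.0
```

Run:
```python
from h import *
s=st();print(loc(s['position'][:2]*1000))
```

```text
6.0 [0.5222 0.0119 0.0679] [-0.241  3.13  -0.008] [ 1.8 -7.9  3.5] 0.134124292303242 40.00067110173404
[[-0.988 -0.153  0.003]
 [-0.153  0.988 -0.005]
 [-0.002 -0.005 -1.   ]] [-0.61  0.24  0.59  1.98 -0.16  0.96  1.78]
[  0.5 110.2]
```

Call:
send_rows(
  motion=[
    {"claw": -1,"slide": [0,4,0],"delta_rot": [0,0,0]},
    {"claw": -1,"slide": [0,8,0],"delta_rot": [0,0,0]},
    {"claw": -1,"slide": [0,9,0],"delta_rot": [0,0,0]},
    {"claw": -1,"slide": [0,9,0],"delta_rot": [0,0,0]},
  ],
)

```text
time: 6.4
position: [0.521, 0.019, 0.0679]
tool_rot: [-0.24, 3.13, -0.012]
ft_force: [2.4, -12.3, 2.3]
grip_width: 0.134
grip_force: 40.0
```

Call:
send_rows(
  motion=[
    {"claw": -1,"slide": [0,-3,0],"delta_rot": [0,0,0]},
    {"claw": -1,"slide": [0,-6,0],"delta_rot": [0,0,0]},
    {"claw": -1,"slide": [0,-8,0],"delta_rot": [0,0,0]},
    {"claw": -1,"slide": [0,-8,0],"delta_rot": [0,0,0]},
  ],
)

```text
time: 6.8
position: [0.522, 0.0129, 0.0679]
tool_rot: [-0.241, 3.13, -0.008]
ft_force: [1.9, -7.2, 2.0]
grip_width: 0.133
grip_force: 40.0
```

Run:
```python
from h import *
s=st();print(loc(s['position'][:2]*1000))
```

```text
6.8 [0.522  0.0129 0.0679] [-0.241  3.13  -0.008] [ 1.9 -7.2  2. ] 0.1334768586649941 40.00072776339948
[[-0.988 -0.153  0.003]
 [-0.153  0.988 -0.005]
 [-0.002 -0.005 -1.   ]] [-0.61  0.24  0.59  1.98 -0.15  0.96  1.78]
[  0.5 111.1]
```

Call:
send_rows(
  motion=[
    {"claw": -1,"slide": [0,-2,0],"delta_rot": [0,0,0]},
    {"claw": -1,"slide": [0,-3,0],"delta_rot": [0,0,0]},
    {"claw": -1,"slide": [0,-4,0],"delta_rot": [0,0,0]},
    {"claw": -1,"slide": [0,-4,0],"delta_rot": [0,0,0]},
  ],
)

```text
time: 7.2
position: [0.5224, 0.0106, 0.0679]
tool_rot: [-0.243, 3.13, -0.005]
ft_force: [1.7, -7.1, 4.2]
grip_width: 0.134
grip_force: 40.0
```

Call:
send_rows(
  motion=[
    {"claw": -1,"slide": [0,-2,0],"delta_rot": [0,0,0]},
    {"claw": -1,"slide": [0,-4,0],"delta_rot": [0,0,0]},
    {"claw": -1,"slide": [0,-4,0],"delta_rot": [0,0,0]},
  ],
)

```text
time: 7.5
position: [0.5225, 0.01, 0.0679]
tool_rot: [-0.245, 3.131, 0.002]
ft_force: [-0.2, -0.1, 6.0]
grip_width: 0.138
grip_force: 40.0
```

Call:
send_rows(
  motion=[
    {"claw": -0.3,"slide": [0,0,0],"delta_rot": [0,0,0]},
    {"claw": -0.3,"slide": [0,0,0],"delta_rot": [0,0,0]},
    {"claw": -0.3,"slide": [0,0,0],"delta_rot": [0,0,0]},
    {"claw": -0.3,"slide": [0,0,0],"delta_rot": [0,0,0]},
  ],
  grip_force=25,
)

```text
time: 7.9
position: [0.5215, 0.0094, 0.067]
tool_rot: [0.246, -3.131, -0.0]
ft_force: [-0.5, 0.7, -0.6]
grip_width: 0.335
grip_force: 0.0
```

Call:
send_rows(
  motion=[
    {"claw": 1,"slide": [0,0,-30],"delta_rot": [0,0,0]},
    {"claw": 1,"slide": [0,0,-75],"delta_rot": [0,0,0]},
    {"claw": 1,"slide": [0,20,-120],"delta_rot": [0,0,0]},
    {"claw": 1,"slide": [0,60,-150],"delta_rot": [0,0,0]},
    {"claw": 1,"slide": [20,100,-170],"delta_rot": [0,0,0]},
  ],
)

```text
time: 8.4
position: [0.4885, 0.106, 0.2403]
tool_rot: [-0.241, 3.127, 0.002]
ft_force: [0.2, 1.5, -0.7]
grip_width: 0.722
grip_force: 0.0
```

Run:
```python
from h import *
st();im=shot('wrist','w3.png')
```

```text
8.4 [0.4885 0.106  0.2403] [-2.410e-01  3.127e+00  2.000e-03] [ 0.2  1.5 -0.7] 0.7219117103163232 0.0
[[-0.988 -0.153  0.005]
 [-0.153  0.988  0.001]
 [-0.005  0.001 -1.   ]] [-0.79 -0.02  0.52  1.84  0.01  1.31  1.45]
```

View pics/w3.png

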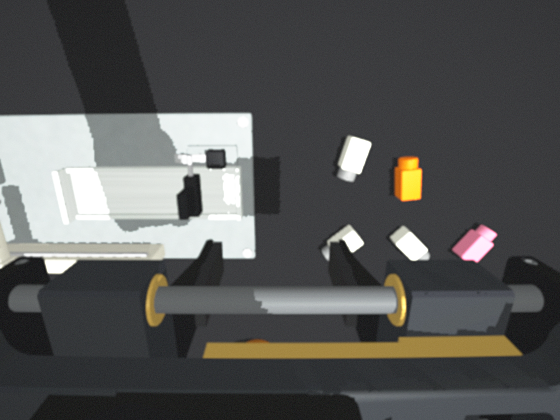

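```bash
cat >> h.py <<'E'
def vials(n,reg,th=75):
    im=shot(n);c=im['color'];hsv=cv2.cvtColor(c,cv2.COLOR_BGR2HSV)
    m=(hsv[...,2]>th)&(hsv[...,1]<90)
    x0,y0,x1,y1=reg
    for k in blobs(m,60 if n=='top' else 150):
        x,y,w,h=cv2.boundingRect(k)
        if not(x0<x and x+w<x1 and y0<y and y+h<y1):continue
        r=rect(im,k,.012);b=cv2.boxPoints(r)
        e=max((b[1]-b[0],b[2]-b[1]),key=np.linalg.norm)
        print(n,(x,y,w,h),'c',np.round(r[0],1),'wh',np.round(sorted(r[1]),1),'long heading',round(np.degrees(np.arctan2(e[1],e[0]))%180,1))
E
python3 - <<'E'
from h import *
vials('wrist',(260,120,450,266));vials('top',(60,170,200,300))
im=shot('wrist');print('key',loc(onz(im,216,158.5,.035)*1000),'handle',loc(onz(im,190,195,.06)*1000))
E
```

```text
wrist (380, 228, 41, 34) c [554.1 298.3] wh [29.3 64.6] long heading 52.7
wrist (328, 137, 35, 49) c [453.  194.5] wh [32.9 56. ] long heading 173.8
top (88, 227, 15, 21) c [539.  389.2] wh [29.6 50.4] long heading 155.2
top (122, 192, 21, 13) c [641. 295.] wh [28.5 55.1] long heading 76.1
top (86, 184, 20, 17) c [656.  394.7] wh [31.8 55.5] long heading 51.4
key [-47.1 142.9] handle [-11.2 117.2]
```

Run:
```python
from h import *
go(452.5,194.8,140,173.5)
```

```text
slide [19.5 93.3 97.7] len 136 drot [-0.000e+00  1.000e-03 -1.298e+00]
```

Call:
send_rows(
  motion=[
    {"claw": 1,"slide": [5,30,0],"delta_rot": [0,0,0.147]},
    {"claw": 1,"slide": [10,60,10],"delta_rot": [0,0,0.294]},
    {"claw": 1,"slide": [19,93,30],"delta_rot": [0,0,0.441]},
    {"claw": 1,"slide": [19,93,60],"delta_rot": [0,0,0.588]},
    {"claw": 1,"slide": [19,93,60],"delta_rot": [0,0,0.735]},
  ],
)

```text
time: 9.1
position: [0.4508, 0.1917, 0.1723]
tool_rot: [-0.904, -3.003, 0.012]
ft_force: [-0.2, -1.2, 0.0]
grip_width: 0.993
grip_force: 0.0
```

Call:
send_rows(
  motion=[
    {"claw": 1,"slide": [0,0,0],"delta_rot": [0,0,0.147]},
    {"claw": 1,"slide": [0,0,0],"delta_rot": [0,0,0.294]},
    {"claw": 1,"slide": [0,0,0],"delta_rot": [0,0,0.441]},
    {"claw": 1,"slide": [0,0,0],"delta_rot": [0,0,0.588]},
    {"claw": 1,"slide": [0,0,0],"delta_rot": [0,0,0.735]},
  ],
)

```text
time: 9.6
position: [0.4538, 0.1915, 0.1761]
tool_rot: [-1.93, -2.479, 0.004]
ft_force: [1.0, 0.6, 0.4]
grip_width: 1.004
grip_force: 0.0
```

Call:
send_rows(
  motion=[
    {"claw": 1,"slide": [0,0,0],"delta_rot": [0,0,0.147]},
    {"claw": 1,"slide": [0,0,0],"delta_rot": [0,0,0.294]},
    {"claw": 1,"slide": [0,0,0],"delta_rot": [0,0,0.37]},
    {"claw": 1,"slide": [0,0,0],"delta_rot": [0,0,0.37]},
  ],
)

```text
time: 10.0
position: [0.4538, 0.1918, 0.1763]
tool_rot: [2.346, 2.089, -0.003]
ft_force: [0.3, 0.3, -0.3]
grip_width: 1.003
grip_force: 0.0
```

Run:
```python
from h import *
st();go(452.5,194.8,100,173.5)
shot('wrist','w4.png');vials('wrist',(0,0,560,420));vials('top',(60,170,200,300))
```

```text
10.0 [0.4538 0.1918 0.1763] [ 2.346  2.089 -0.003] [ 0.3  0.3 -0.3] 1.002773835924759 0.0
[[ 0.116  0.993 -0.001]
 [ 0.993 -0.116 -0.002]
 [-0.002 -0.001 -1.   ]] [-0.89  0.03  0.44  1.94 -0.01  1.18 -0.56]
slide [ 3.  -1.5 76.3] len 76 drot [-0.001  0.002 -0.003]
top (88, 227, 15, 21) c [539.  389.2] wh [29.6 50.4] long heading 155.2
top (118, 219, 57, 40) c [539.2 250.8] wh [ 92.6 146.3] long heading 97.6
top (122, 192, 21, 13) c [641. 295.] wh [28.5 55.1] long heading 76.1
top (86, 184, 20, 17) c [656.  394.7] wh [31.8 55.5] long heading 51.4
```

View pics/w4.png

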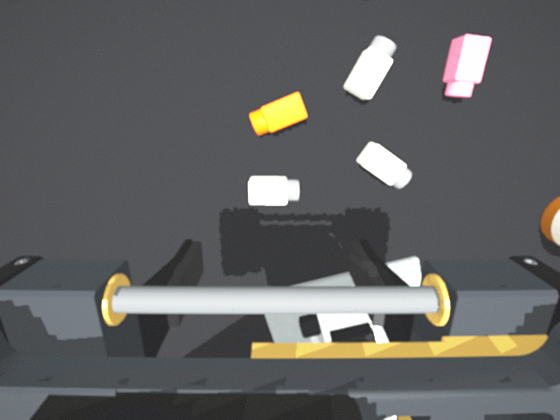

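Run:
```python
from h import *
for t in(95,115):vials('wrist',(230,20,420,210),t)
```

```text
wrist (247, 175, 54, 32) c [451.7 193.1] wh [33.3 55.2] long heading 173.5
wrist (355, 142, 58, 49) c [567.6 204.8] wh [28.7 62.2] long heading 139.6
wrist (342, 36, 56, 66) c [555.3 299.1] wh [31.7 57.3] long heading 55.1
wrist (248, 176, 52, 31) c [451.5 192.8] wh [32.3 53.6] long heading 173.5
wrist (356, 142, 56, 49) c [567.7 204.8] wh [28.2 61.5] long heading 139.5
wrist (343, 37, 54, 65) c [555.3 299.1] wh [31.1 56.6] long heading 55.1
```

Call:
send_rows(
  motion=[
    {"claw": 1,"slide": [2,-2,45],"delta_rot": [0,0.001,0]},
    {"claw": 1,"slide": [2,-2,90],"delta_rot": [0,0.001,0]},
    {"claw": 1,"slide": [2,-2,120],"delta_rot": [0,0.001,0]},
    {"claw": 1,"slide": [2,-2,143],"delta_rot": [0,0.001,0]},
    {"claw": 1,"slide": [2,-2,143],"delta_rot": [0,0.001,0]},
  ],
)

```text
time: 10.75
position: [0.4491, 0.1944, 0.0314]
tool_rot: [-2.342, -2.092, 0.01]
ft_force: [-0.9, -0.3, -0.4]
grip_width: 1.001
grip_force: 0.0
```

Run:
```python
from h import *
st();go(452,194,32.5,173.5)
```

```text
10.75 [0.4491 0.1944 0.0314] [-2.342 -2.092  0.01 ] [-0.9 -0.3 -0.4] 1.0014720919452265 0.0
[[ 0.112  0.994 -0.005]
 [ 0.994 -0.112 -0.003]
 [-0.004 -0.005 -1.   ]] [-0.86  0.22  0.43  2.07 -0.12  0.88 -0.47]
slide [-0.1  2.9 -1.1] len 3 drot [-0.005  0.004  0.001]
```

Call:
send_rows(
  motion=[
    {"claw": -1,"slide": [0,0,0],"delta_rot": [0,0,0]},
    {"claw": -1,"slide": [0,0,0],"delta_rot": [0,0,0]},
    {"claw": -1,"slide": [0,0,0],"delta_rot": [0,0,0]},
    {"claw": -1,"slide": [0,0,0],"delta_rot": [0,0,0]},
    {"claw": -1,"slide": [0,0,0],"delta_rot": [0,0,0]},
  ],
  grip_force=20,
)

```text
time: 11.25
position: [0.4521, 0.1963, 0.0351]
tool_rot: [-2.343, -2.092, -0.004]
ft_force: [0.3, -0.2, 0.6]
grip_width: 0.629
grip_force: 0.0
```

Call:
send_rows(
  motion=[
    {"claw": -1,"slide": [0,0,0],"delta_rot": [0,0,0]},
    {"claw": -1,"slide": [0,0,0],"delta_rot": [0,0,0]},
    {"claw": -1,"slide": [0,0,-10],"delta_rot": [0,0,0]},
    {"claw": -1,"slide": [0,0,-40],"delta_rot": [0,0,0]},
    {"claw": -1,"slide": [0,0,-80],"delta_rot": [0,0,0]},
  ],
)

```text
time: 11.75
position: [0.4502, 0.1949, 0.1141]
tool_rot: [-2.343, -2.092, 0.006]
ft_force: [0.5, 0.8, -1.2]
grip_width: 0.57
grip_force: 20.0
```

Run:
```python
from h import *
st();w=wld(0,-45+16);print(w);go(*w,130,8.9)
```

```text
11.75 [0.4502 0.1949 0.1141] [-2.343 -2.092  0.006] [ 0.5  0.8 -1.2] 0.5701555904879743 19.998673796653748
[[ 0.113  0.994 -0.003]
 [ 0.994 -0.113 -0.002]
 [-0.002 -0.003 -1.   ]] [-0.89  0.09  0.45  2.01 -0.05  1.05 -0.53]
[ 543.1866012  -125.65083611]
slide [-308.   128.6  -15.6] len 334 drot [-0.003  0.002 -0.269]
```

Call:
send_rows(
  motion=[
    {"claw": -1,"slide": [-45,18,-4],"delta_rot": [0,0,-0.06]},
    {"claw": -1,"slide": [-90,36,-8],"delta_rot": [0,0,-0.12]},
    {"claw": -1,"slide": [-135,54,-12],"delta_rot": [0,0,-0.18]},
    {"claw": -1,"slide": [-180,72,-16],"delta_rot": [0,0,-0.24]},
    {"claw": -1,"slide": [-225,92,-16],"delta_rot": [-0.003,0.002,-0.269]},
  ],
)

```text
time: 12.25
position: [0.5183, -0.0397, 0.1315]
tool_rot: [2.038, 2.389, 0.01]
ft_force: [0.6, 1.0, -0.5]
grip_width: 0.57
grip_force: 20.0
```

Run:
```python
from h import *
s=st();w=wld(0,-45+17);go(*w,90,8.9)
```

```text
12.25 [ 0.5183 -0.0397  0.1315] [2.038 2.389 0.01 ] [ 0.6  1.  -0.5] 0.5702968633580271 20.001862943172455
[[-0.158  0.987  0.005]
 [ 0.987  0.158  0.004]
 [ 0.003  0.006 -1.   ]] [-0.57  0.14  0.65  1.93 -0.1   1.09  0.28]
slide [-87.9  10.8  41.2] len 98 drot [ 0.006 -0.003  0.003]
```

Call:
send_rows(
  motion=[
    {"claw": -1,"slide": [-45,6,15],"delta_rot": [0,0,0]},
    {"claw": -1,"slide": [-80,11,30],"delta_rot": [0,0,0]},
    {"claw": -1,"slide": [-83,10,40],"delta_rot": [0,0,0]},
    {"claw": -1,"slide": [-83,10,40],"delta_rot": [0,0,0]},
    {"claw": -1,"slide": [-83,10,40],"delta_rot": [0,0,0]},
  ],
)

```text
time: 12.75
position: [0.5404, -0.117, 0.0901]
tool_rot: [-2.039, -2.388, -0.007]
ft_force: [0.2, 0.6, -0.9]
grip_width: 0.571
grip_force: 20.0
```

Run:
```python
from h import *
s=st();w=wld(0,-45+17);go(*w,51,8.9);print(loc(s['position']*1000))
im=shot('wrist','w5.png')
```

```text
12.75 [ 0.5404 -0.117   0.0901] [-2.039 -2.388 -0.007] [ 0.2  0.6 -0.9] 0.571094598636019 19.99934434890747
[[-0.157  0.988  0.002]
 [ 0.988  0.157  0.004]
 [ 0.004  0.003 -1.   ]] [-0.43  0.29  0.69  1.89 -0.22  1.03  0.51]
slide [-8.2  1.2 39. ] len 40 drot [ 0.003 -0.004  0.002]
[ -1.4 -20. ]
```

View pics/w5.png

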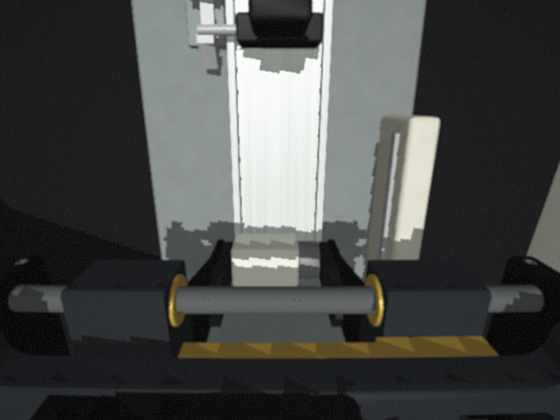

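Run:
```python
from h import *
im=shot('wrist');g=cv2.cvtColor(im['color'],cv2.COLOR_BGR2GRAY)
for v in(90,130,170,200):
    d=np.diff(cv2.GaussianBlur(g,(3,3),0)[v].astype(int))
    L=215+np.abs(d[215:250]).argsort()[-4:];Rr=310+np.abs(d[310:345]).argsort()[-4:]
    print(v,sorted(L),sorted(Rr),[ (int(u),float(loc(onz(im,u+.5,v,.022)*1000)[0])) for u in sorted(L)+sorted(Rr)])
    if v in(130,): print(g[v,222:245],g[v,314:338])
```

```text
90 [np.int64(227), np.int64(234), np.int64(236), np.int64(237)] [np.int64(317), np.int64(318), np.int64(320), np.int64(327)] [(227, -31.8), (234, -27.3), (236, -26.0), (237, -25.3), (317, 26.4), (318, 27.1), (320, 28.4), (327, 32.9)]
130 [np.int64(229), np.int64(235), np.int64(237), np.int64(238)] [np.int64(316), np.int64(318), np.int64(319), np.int64(325)] [(229, -31.6), (235, -27.5), (237, -26.2), (238, -25.5), (316, 26.8), (318, 28.1), (319, 28.8), (325, 32.8)]
[146 147 146 149 148 145 146 168 215 234 237 239 239 230 186 163 217 244
 248 248 247 245 244] [243 242 232 169 136 190 232 236 236 232 231 214 163 141 144 145 145 145
 143 146 142 144 144 142]
170 [np.int64(230), np.int64(231), np.int64(236), np.int64(239)] [np.int64(314), np.int64(315), np.int64(317), np.int64(323)] [(230, -32.0), (231, -31.3), (236, -27.8), (239, -25.7), (314, 26.5), (315, 27.2), (317, 28.6), (323, 32.8)]
200 [np.int64(232), np.int64(237), np.int64(238), np.int64(240)] [np.int64(313), np.int64(316), np.int64(321), np.int64(322)] [(232, -31.5), (237, -27.9), (238, -27.2), (240, -25.7), (313, 26.7), (316, 28.9), (321, 32.5), (322, 33.2)]
```

Call:
send_rows(
  motion=[
    {"claw": -1,"slide": [-8,2,10],"delta_rot": [0.003,-0.004,0]},
    {"claw": -1,"slide": [-8,2,25],"delta_rot": [0.003,-0.004,0]},
    {"claw": -1,"slide": [-8,2,36],"delta_rot": [0.003,-0.004,0]},
    {"claw": -1,"slide": [-8,2,38],"delta_rot": [0.003,-0.004,0]},
    {"claw": -1,"slide": [-8,2,38],"delta_rot": [0.003,-0.004,0]},
  ],
)

```text
time: 13.35
position: [0.5432, -0.1257, 0.051]
tool_rot: [-2.042, -2.388, 0.003]
ft_force: [-0.6, -0.1, -0.8]
grip_width: 0.571
grip_force: 20.0
```

Run:
```python
from h import *
s=st();print(loc(s['position']*1000))
```

```text
13.35 [ 0.5432 -0.1257  0.051 ] [-2.042 -2.388  0.003] [-0.6 -0.1 -0.8] 0.5708222698522772 19.9990913271904
[[-0.155  0.988 -0.001]
 [ 0.988  0.155 -0.001]
 [-0.001 -0.001 -1.   ]] [-0.39  0.36  0.67  1.91 -0.27  0.97  0.55]
[  0.  -29.1]
```

Call:
send_rows(
  motion=[
    {"claw": -1,"slide": [0,0.5,2],"delta_rot": [0,0,0]},
    {"claw": -1,"slide": [0,0.5,2],"delta_rot": [0,0,0]},
    {"claw": 0.45,"slide": [0,0.5,2],"delta_rot": [0,0,0]},
    {"claw": 0.45,"slide": [0,0.5,2],"delta_rot": [0,0,0]},
    {"claw": 0.45,"slide": [0,0.5,2],"delta_rot": [0,0,0]},
  ],
)

```text
time: 13.85
position: [0.5447, -0.1258, 0.0503]
tool_rot: [2.04, 2.386, -0.0]
ft_force: [-0.9, 0.4, -0.2]
grip_width: 0.703
grip_force: 0.0
```

Call:
send_rows(
  motion=[
    {"claw": 0.5,"slide": [0,0,-15],"delta_rot": [0,0,0]},
    {"claw": 1,"slide": [0,0,-55],"delta_rot": [0,0,0]},
    {"claw": 1,"slide": [20,0,-90],"delta_rot": [0,0,0]},
    {"claw": 1,"slide": [60,0,-100],"delta_rot": [0,0,0]},
    {"claw": 1,"slide": [107,0,-110],"delta_rot": [0,0,0]},
  ],
)

```text
time: 14.35
position: [0.5286, -0.0209, 0.1627]
tool_rot: [2.044, 2.38, 0.003]
ft_force: [0.2, 0.6, 0.1]
grip_width: 0.977
grip_force: 0.0
```

Run:
```python
from h import *
st();go(555,130,180,319.5);vials('wrist',(0,0,560,265),100);shot('side','s5.png')
im=cv2.imread('pics/s5.png')[160:400,200:400];cv2.imwrite('pics/s5z.png',cv2.resize(im,None,fx=2.5,fy=2.5))
```

```text
14.35 [ 0.5286 -0.0209  0.1627] [2.044 2.38  0.003] [0.2 0.6 0.1] 0.9767979112693042 0.0
[[-0.151  0.989  0.005]
 [ 0.989  0.151 -0.001]
 [-0.002  0.005 -1.   ]] [-0.62  0.13  0.66  1.88 -0.09  1.16  0.22]
slide [145.1  49.  -17.4] len 154 drot [ 0.005 -0.     0.858]
```

View pics/s5z.png

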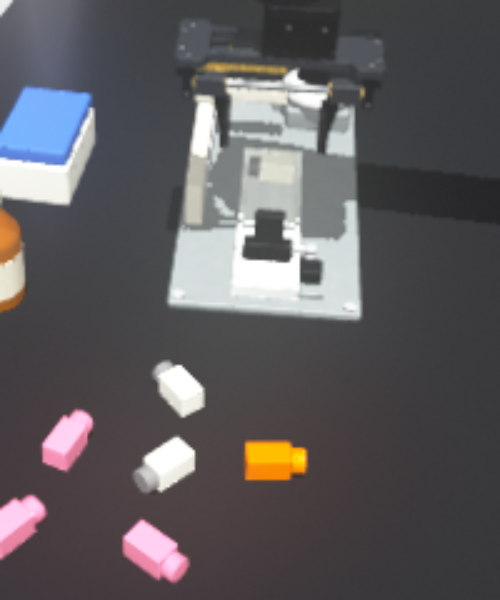

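Call:
send_rows(
  motion=[
    {"claw": 1,"slide": [44,14,0],"delta_rot": [0,0,0.147]},
    {"claw": 1,"slide": [88,28,0],"delta_rot": [0,0,0.294]},
    {"claw": 1,"slide": [132,42,0],"delta_rot": [0,0,0.441]},
    {"claw": 1,"slide": [176,56,0],"delta_rot": [0,0,0.588]},
    {"claw": 1,"slide": [214,70,0],"delta_rot": [0,0,0.735]},
  ],
)

```text
time: 14.95
position: [0.5638, 0.2048, 0.1607]
tool_rot: [2.766, 1.488, 0.002]
ft_force: [-0.3, 0.0, -0.0]
grip_width: 0.996
grip_force: 0.0
```

Call:
send_rows(
  motion=[
    {"claw": 1,"slide": [0,0,0],"delta_rot": [0,0,0.11]},
    {"claw": 1,"slide": [0,0,0],"delta_rot": [0,0,0.11]},
    {"claw": 1,"slide": [0,0,0],"delta_rot": [0,0,0.11]},
  ],
)

```text
time: 15.25
position: [0.564, 0.2009, 0.1601]
tool_rot: [2.838, 1.341, 0.0]
ft_force: [0.8, -0.9, 0.4]
grip_width: 0.997
grip_force: 0.0
```

Run:
```python
from h import *
st();vials('wrist',(0,0,560,290),100);go(567,206,34,140.5);shot('wrist','w6.png')
```

```text
15.25 [0.564  0.2009 0.1601] [2.838 1.341 0.   ] [ 0.8 -0.9  0.4] 0.9973061599399157 0.0
[[ 0.635  0.773  0.001]
 [ 0.773 -0.635 -0.002]
 [-0.001  0.002 -1.   ]] [-0.9   0.3   0.61  1.71 -0.18  1.19 -0.93]
wrist (246, 176, 56, 32) c [565.6 204.7] wh [31.6 54. ] long heading 140.5
wrist (179, 93, 39, 62) c [552.7 298.8] wh [31.5 54.1] long heading 54.9
wrist (82, 33, 61, 43) c [534. 390.] wh [25.7 53.7] long heading 154.7
wrist (252, 28, 49, 70) c [642.3 291.5] wh [27.1 53.4] long heading 78.5
slide [  6.2  -1.4 126.1] len 126 drot [0.002 0.    0.   ]
```

Call:
send_rows(
  motion=[
    {"claw": 1,"slide": [5,-1.3,40],"delta_rot": [0,0,0]},
    {"claw": 1,"slide": [5,-1.3,80],"delta_rot": [0,0,0]},
    {"claw": 1,"slide": [5,-1.3,110],"delta_rot": [0,0,0]},
    {"claw": 1,"slide": [5,-1.3,125],"delta_rot": [0,0,0]},
    {"claw": 1,"slide": [5,-1.3,125],"delta_rot": [0,0,0]},
  ],
)

```text
time: 15.85
position: [0.5646, 0.2054, 0.0329]
tool_rot: [2.84, 1.339, -0.006]
ft_force: [0.4, -0.2, -0.3]
grip_width: 0.995
grip_force: 0.0
```

Call:
send_rows(
  motion=[
    {"claw": -1,"slide": [0,0,0],"delta_rot": [0,0,0]},
    {"claw": -1,"slide": [0,0,0],"delta_rot": [0,0,0]},
    {"claw": -1,"slide": [0,0,0],"delta_rot": [0,0,0]},
    {"claw": -1,"slide": [0,0,0],"delta_rot": [0,0,0]},
    {"claw": -1,"slide": [0,0,0],"delta_rot": [0,0,0]},
  ],
)

```text
time: 16.35
position: [0.5662, 0.2071, 0.0352]
tool_rot: [2.84, 1.34, 0.002]
ft_force: [0.6, -0.7, 0.0]
grip_width: 0.635
grip_force: 0.0
```

Call:
send_rows(
  motion=[
    {"claw": -1,"slide": [0,0,0],"delta_rot": [0,0,0]},
    {"claw": -1,"slide": [0,0,0],"delta_rot": [0,0,0]},
    {"claw": -1,"slide": [0,0,-10],"delta_rot": [0,0,0]},
    {"claw": -1,"slide": [0,0,-50],"delta_rot": [0,0,0]},
    {"claw": -1,"slide": [0,0,-95],"delta_rot": [0,0,0]},
  ],
)

```text
time: 16.85
position: [0.5645, 0.2063, 0.1295]
tool_rot: [2.839, 1.339, -0.006]
ft_force: [0.1, 0.7, -0.8]
grip_width: 0.569
grip_force: 20.0
```

Run:
```python
from h import *
st();go(*wld(0.5,5),130,8.9)
```

```text
16.85 [0.5645 0.2063 0.1295] [ 2.839  1.339 -0.006] [ 0.1  0.7 -0.8] 0.5688698446356552 19.995878040790558
[[ 0.636  0.772 -0.002]
 [ 0.772 -0.636 -0.004]
 [-0.004  0.    -1.   ]] [-0.9   0.34  0.61  1.73 -0.21  1.14 -0.92]
slide [-246.8  169.6    0.6] len 299 drot [-0.001  0.004 -0.845]
```

Call:
send_rows(
  motion=[
    {"claw": -1,"slide": [-40,27,0],"delta_rot": [0,0,-0.147]},
    {"claw": -1,"slide": [-80,55,0],"delta_rot": [0,0,-0.294]},
    {"claw": -1,"slide": [-120,82,0],"delta_rot": [0,0,-0.441]},
    {"claw": -1,"slide": [-160,110,0],"delta_rot": [0,0,-0.588]},
    {"claw": -1,"slide": [-200,137,0],"delta_rot": [0,0,-0.735]},
  ],
)

```text
time: 17.35
position: [0.5447, -0.0325, 0.1306]
tool_rot: [2.179, 2.261, 0.001]
ft_force: [0.7, -1.2, -0.1]
grip_width: 0.573
grip_force: 20.0
```

Call:
send_rows(
  motion=[
    {"claw": -1,"slide": [0,0,0],"delta_rot": [0,0,-0.11]},
    {"claw": -1,"slide": [0,0,0],"delta_rot": [0,0,-0.11]},
  ],
)

```text
time: 17.55
position: [0.5449, -0.0323, 0.1305]
tool_rot: [2.062, 2.368, 0.001]
ft_force: [0.1, 0.8, -0.9]
grip_width: 0.572
grip_force: 20.0
```

Run:
```python
from h import *
st();go(*wld(0.5,4),80,8.9)
```

```text
17.55 [ 0.5449 -0.0323  0.1305] [2.062e+00 2.368e+00 1.000e-03] [ 0.1  0.8 -0.9] 0.5720724340550709 19.995162785053253
[[-0.137  0.991  0.002]
 [ 0.991  0.137 -0.001]
 [-0.001  0.001 -1.   ]] [-0.55  0.21  0.62  1.87 -0.13  1.1   0.26]
slide [-59.2 -14.6  50.6] len 79 drot [ 0.001  0.001 -0.018]
```

Call:
send_rows(
  motion=[
    {"claw": -1,"slide": [-30,-8,15],"delta_rot": [0,0,-0.018]},
    {"claw": -1,"slide": [-59,-14.6,40],"delta_rot": [0,0,-0.018]},
    {"claw": -1,"slide": [-59,-14.6,50],"delta_rot": [0,0,-0.018]},
    {"claw": -1,"slide": [-59,-14.6,50],"delta_rot": [0,0,-0.018]},
    {"claw": -1,"slide": [-59,-14.6,50],"delta_rot": [0,0,-0.018]},
  ],
)

```text
time: 18.05
position: [0.5395, -0.0889, 0.0802]
tool_rot: [2.035, 2.392, 0.0]
ft_force: [-0.6, 0.2, -1.0]
grip_width: 0.57
grip_force: 20.0
```

Run:
```python
from h import *
s=st();print(loc(s['position']*1000));go(*wld(0.5,4),50.5,8.9)
```

```text
18.05 [ 0.5395 -0.0889  0.0802] [2.035 2.392 0.   ] [-0.6  0.2 -1. ] 0.5702543781929112 19.99651461839676
[[-0.16   0.987  0.001]
 [ 0.987  0.16  -0.001]
 [-0.001  0.001 -1.   ]] [-0.45  0.28  0.64  1.91 -0.2   1.01  0.44]
[2.1 7.8]
slide [-3.8 -1.6 29.7] len 30 drot [0.001 0.001 0.006]
```

Call:
send_rows(
  motion=[
    {"claw": -1,"slide": [0,0,10],"delta_rot": [0,0,0.006]},
    {"claw": -1,"slide": [0,0,10],"delta_rot": [0,0,0.006]},
    {"claw": -1,"slide": [0,0,10],"delta_rot": [0,0,0.006]},
  ],
)

```text
time: 18.35
position: [0.539, -0.0903, 0.0699]
tool_rot: [2.043, 2.385, -0.001]
ft_force: [0.5, 0.5, -1.0]
grip_width: 0.576
grip_force: 20.0
```

Run:
```python
from h import *
s=st();print(loc(s['position']*1000));go(*wld(0.5,4),50.5,8.9)
```

```text
18.35 [ 0.539  -0.0903  0.0699] [ 2.043e+00  2.385e+00 -1.000e-03] [ 0.5  0.5 -1. ] 0.5760994958979759 19.996364414691925
[[-0.154  0.988  0.001]
 [ 0.988  0.154 -0.001]
 [-0.001  0.    -1.   ]] [-0.44  0.3   0.64  1.92 -0.21  0.99  0.45]
[1.3 6.6]
slide [-2.6 -0.8 19.4] len 20 drot [ 0.     0.001 -0.001]
```

Call:
send_rows(
  motion=[
    {"claw": -1,"slide": [-2,-0.8,12],"delta_rot": [0,0,0]},
    {"claw": -1,"slide": [-2,-0.8,20],"delta_rot": [0,0,0]},
    {"claw": -1,"slide": [-2,-0.8,20],"delta_rot": [0,0,0]},
    {"claw": -1,"slide": [-2,-0.8,20],"delta_rot": [0,0,0]},
  ],
)

```text
time: 18.75
position: [0.538, -0.0933, 0.0494]
tool_rot: [2.045, 2.384, -0.002]
ft_force: [-0.4, -0.4, -0.5]
grip_width: 0.568
grip_force: 20.0
```

Run:
```python
from h import *
s=st();print(loc(s['position']*1000))
```

```text
18.75 [ 0.538  -0.0933  0.0494] [ 2.045e+00  2.384e+00 -2.000e-03] [-0.4 -0.4 -0.5] 0.5679355506804805 19.996755123138428
[[-0.152  0.988 -0.   ]
 [ 0.988  0.152 -0.001]
 [-0.001 -0.001 -1.   ]] [-0.42  0.33  0.63  1.94 -0.23  0.95  0.47]
[-0.1  3.8]
```

Call:
send_rows(
  motion=[
    {"claw": 0.45,"slide": [0,0,0],"delta_rot": [0,0,0]},
    {"claw": 0.45,"slide": [0,0,0],"delta_rot": [0,0,0]},
    {"claw": 0.45,"slide": [0,0,0],"delta_rot": [0,0,0]},
    {"claw": 0.5,"slide": [0,0,-15],"delta_rot": [0,0,0]},
    {"claw": 1,"slide": [0,0,-60],"delta_rot": [0,0,0]},
  ],
)

```text
time: 19.25
position: [0.5353, -0.0926, 0.1078]
tool_rot: [-2.042, -2.382, 0.01]
ft_force: [1.9, 0.9, 0.7]
grip_width: 0.777
grip_force: 0.0
```

Call:
send_rows(
  motion=[
    {"claw": 1,"slide": [20,0,-40],"delta_rot": [0,0,0]},
    {"claw": 1,"slide": [65,10,-60],"delta_rot": [0,0,-0.1]},
    {"claw": 1,"slide": [112,20,-60],"delta_rot": [0,0,-0.24]},
    {"claw": 1,"slide": [159,30,-60],"delta_rot": [0,0,-0.38]},
    {"claw": 1,"slide": [206,40,-60],"delta_rot": [0,0,-0.52]},
  ],
)

```text
time: 19.75
position: [0.5467, 0.1185, 0.1717]
tool_rot: [1.354, 2.832, 0.002]
ft_force: [1.6, 0.0, 0.1]
grip_width: 0.995
grip_force: 0.0
```

Run:
```python
from h import *
st();vials('wrist',(0,0,560,290),100);go(553.5,299,150,55);
```

```text
19.75 [0.5467 0.1185 0.1717] [1.354e+00 2.832e+00 2.000e-03] [1.6 0.  0.1] 0.9952230393290394 0.0
[[-0.628  0.778  0.003]
 [ 0.778  0.628 -0.   ]
 [-0.002  0.002 -1.   ]] [-0.69  0.18  0.48  1.79 -0.09  1.18  0.49]
wrist (439, 90, 62, 51) c [646.9 293.5] wh [26.7 55.3] long heading 76.2
wrist (375, 25, 68, 45) c [554.4 300.1] wh [27.2 60.2] long heading 55.0
slide [125.  114.1  22.1] len 171 drot [ 0.006 -0.002 -0.264]
```

Call:
send_rows(
  motion=[
    {"claw": 1,"slide": [36,33,5],"delta_rot": [0,0,-0.09]},
    {"claw": 1,"slide": [72,66,10],"delta_rot": [0,0,-0.18]},
    {"claw": 1,"slide": [108,99,15],"delta_rot": [0,0,-0.264]},
    {"claw": 1,"slide": [124,114,22],"delta_rot": [0.004,0,-0.264]},
    {"claw": 1,"slide": [124,114,22],"delta_rot": [0.004,0,-0.264]},
  ],
)

```text
time: 20.3
position: [0.5566, 0.2898, 0.1471]
tool_rot: [-0.968, -2.987, 0.006]
ft_force: [0.5, 0.1, 0.0]
grip_width: 1.0
grip_force: 0.0
```

Call:
send_rows(
  motion=[
    {"claw": 1,"slide": [0,0,0],"delta_rot": [0,0,0]},
    {"claw": 1,"slide": [0,0,0],"delta_rot": [0,0,0]},
  ],
)

```text
time: 20.5
position: [0.559, 0.2826, 0.1484]
tool_rot: [0.982, 2.983, -0.008]
ft_force: [0.1, 0.3, -0.3]
grip_width: 0.997
grip_force: 0.0
```

Run:
```python
from h import *
st();vials('wrist',(0,0,560,290),100);go(553.5,299,34,55);
```

```text
20.5 [0.559  0.2826 0.1484] [ 0.982  2.983 -0.008] [ 0.1  0.3 -0.3] 0.9971770260231423 0.0
[[-0.804  0.594 -0.001]
 [ 0.594  0.804 -0.005]
 [-0.002 -0.004 -1.   ]] [-0.81  0.34  0.36  1.64 -0.13  1.18  0.52]
wrist (305, 233, 48, 45) c [643.9 290.4] wh [39. 55.] long heading 87.2
wrist (395, 195, 63, 38) c [657.7 389.8] wh [36.9 60.3] long heading 61.3
wrist (258, 168, 60, 36) c [555.  298.4] wh [33.3 55.2] long heading 55.4
wrist (339, 80, 39, 67) c [539.6 386.6] wh [28.7 55.7] long heading 156.4
slide [ 14.5  10.4 114.3] len 116 drot [-0.004  0.002 -0.026]
```

Call:
send_rows(
  motion=[
    {"claw": 1,"slide": [8,5,35],"delta_rot": [0,0,-0.024]},
    {"claw": 1,"slide": [13.5,10.3,70],"delta_rot": [0,0,-0.024]},
    {"claw": 1,"slide": [13.5,10.3,100],"delta_rot": [0,0,-0.024]},
    {"claw": 1,"slide": [13.5,10.3,113],"delta_rot": [0,0,-0.024]},
    {"claw": 1,"slide": [13.5,10.3,113],"delta_rot": [0,0,-0.024]},
  ],
)

```text
time: 21.05
position: [0.5525, 0.2985, 0.033]
tool_rot: [-0.945, -2.994, 0.012]
ft_force: [-0.3, -0.2, 0.8]
grip_width: 0.999
grip_force: 0.0
```

Call:
send_rows(
  motion=[
    {"claw": 1,"slide": [0,0,0],"delta_rot": [0,0,0]},
  ],
)

```text
time: 21.15
position: [0.5545, 0.3, 0.0359]
tool_rot: [0.944, 2.995, -0.005]
ft_force: [0.9, -0.7, 0.2]
grip_width: 0.998
grip_force: 0.0
```

Run:
```python
from h import *
st();go(554.3,299,34,55.2)
```

```text
21.15 [0.5545 0.3    0.0359] [ 0.944  2.995 -0.005] [ 0.9 -0.7  0.2] 0.9984757337772028 0.0
[[-0.819  0.574 -0.   ]
 [ 0.574  0.819 -0.003]
 [-0.002 -0.003 -1.   ]] [-0.8   0.47  0.33  1.72 -0.17  0.98  0.55]
slide [-0.4 -0.9  1.9] len 2 drot [-0.003  0.002 -0.004]
```

Call:
send_rows(
  motion=[
    {"claw": -1,"slide": [0,0,1],"delta_rot": [0,0,0]},
    {"claw": -1,"slide": [0,0,1],"delta_rot": [0,0,0]},
    {"claw": -1,"slide": [0,0,1],"delta_rot": [0,0,0]},
    {"claw": -1,"slide": [0,0,1],"delta_rot": [0,0,0]},
    {"claw": -1,"slide": [0,0,1],"delta_rot": [0,0,0]},
  ],
)

```text
time: 21.65
position: [0.5533, 0.3007, 0.0337]
tool_rot: [-0.942, -2.997, 0.007]
ft_force: [-0.3, 0.9, 0.2]
grip_width: 0.633
grip_force: 0.0
```

Call:
send_rows(
  motion=[
    {"claw": -1,"slide": [0,0,0],"delta_rot": [0,0,0]},
    {"claw": -1,"slide": [0,0,0],"delta_rot": [0,0,0]},
    {"claw": -1,"slide": [0,0,-10],"delta_rot": [0,0,0]},
    {"claw": -1,"slide": [0,0,-50],"delta_rot": [0,0,0]},
    {"claw": -1,"slide": [0,0,-97],"delta_rot": [0,0,0]},
  ],
)

```text
time: 22.15
position: [0.552, 0.3001, 0.1299]
tool_rot: [-0.942, -2.994, 0.013]
ft_force: [0.2, 0.9, 0.4]
grip_width: 0.573
grip_force: 20.0
```

Run:
```python
from h import *
st();go(*wld(0.5,36),130,8.9)
```

```text
22.15 [0.552  0.3001 0.1299] [-0.942 -2.994  0.013] [0.2 0.9 0.4] 0.572872172374873 19.997177124023438
[[-0.82   0.572 -0.006]
 [ 0.572  0.82  -0.007]
 [ 0.001 -0.009 -1.   ]] [-0.82  0.37  0.35  1.65 -0.13  1.16  0.52]
slide [-191.9 -306.9    2.5] len 362 drot [-0.009  0.003  0.806]
```

Call:
send_rows(
  motion=[
    {"claw": -1,"slide": [-25,-40,0],"delta_rot": [0,0,0.14]},
    {"claw": -1,"slide": [-50,-80,0],"delta_rot": [0,0,0.28]},
    {"claw": -1,"slide": [-75,-120,0],"delta_rot": [0,0,0.42]},
    {"claw": -1,"slide": [-100,-160,0],"delta_rot": [0,0,0.56]},
    {"claw": -1,"slide": [-125,-200,0],"delta_rot": [0,0,0.7]},
  ],
)

```text
time: 22.65
position: [0.5412, 0.0636, 0.1322]
tool_rot: [1.919, 2.486, -0.005]
ft_force: [0.1, -0.7, 0.5]
grip_width: 0.571
grip_force: 20.0
```

Run:
```python
from h import *
st();go(*wld(0.5,36),125,8.9)
```

```text
22.65 [0.5412 0.0636 0.1322] [ 1.919  2.486 -0.005] [ 0.1 -0.7  0.5] 0.5709631786421904 19.99060481786728
[[-0.253  0.967 -0.001]
 [ 0.967  0.253 -0.003]
 [-0.003 -0.002 -1.   ]] [-0.68  0.2   0.57  1.87 -0.12  1.11  0.19]
slide [-119.   -38.9    7.7] len 125 drot [-0.002  0.003  0.1  ]
```

Call:
send_rows(
  motion=[
    {"claw": -1,"slide": [-42,-13,0],"delta_rot": [0,0,0.1]},
    {"claw": -1,"slide": [-84,-26,0],"delta_rot": [0,0,0.1]},
    {"claw": -1,"slide": [-117,-38,20],"delta_rot": [0,0,0.1]},
    {"claw": -1,"slide": [-117,-38,55],"delta_rot": [0,0,0.1]},
    {"claw": -1,"slide": [-117,-38,55],"delta_rot": [0,0,0.1]},
  ],
)

```text
time: 23.15
position: [0.5314, -0.0587, 0.074]
tool_rot: [-2.036, -2.387, 0.015]
ft_force: [-0.9, 0.6, -0.7]
grip_width: 0.57
grip_force: 20.0
```

Call:
send_rows(
  motion=[
    {"claw": -1,"slide": [0,0,0],"delta_rot": [0,0,0]},
    {"claw": -1,"slide": [0,0,0],"delta_rot": [0,0,0]},
    {"claw": -1,"slide": [0,0,0],"delta_rot": [0,0,0]},
  ],
)

```text
time: 23.45
position: [0.5362, -0.0566, 0.0785]
tool_rot: [2.031, 2.393, -0.004]
ft_force: [-0.3, -0.1, -0.6]
grip_width: 0.573
grip_force: 20.0
```

Run:
```python
from h import *
s=st();print(loc(s['position']*1000));go(*wld(0.5,36),49,8.9)
```

```text
23.45 [ 0.5362 -0.0566  0.0785] [ 2.031  2.393 -0.004] [-0.3 -0.1 -0.6] 0.5726234265864485 19.997428357601166
[[-0.163  0.987  0.001]
 [ 0.987  0.163 -0.004]
 [-0.004  0.    -1.   ]] [-0.52  0.27  0.64  1.93 -0.19  1.    0.38]
[ 3.7 40.3]
slide [-4.1 -3.3 29.6] len 30 drot [0.    0.004 0.008]
```

Call:
send_rows(
  motion=[
    {"claw": -1,"slide": [-3,-3,8],"delta_rot": [0,0,0.008]},
    {"claw": -1,"slide": [-3,-3,18],"delta_rot": [0,0,0.008]},
    {"claw": -1,"slide": [-3,-3,18],"delta_rot": [0,0,0.008]},
    {"claw": -1,"slide": [-3,-3,18],"delta_rot": [0,0,0.008]},
  ],
)

```text
time: 23.85
position: [0.5318, -0.0612, 0.0584]
tool_rot: [2.044, 2.385, -0.009]
ft_force: [0.0, 0.6, -0.2]
grip_width: 0.574
grip_force: 20.0
```

Run:
```python
from h import *
s=st();print(loc(s['position']*1000));go(*wld(0.5,36),48.5,8.9)
```

```text
23.85 [ 0.5318 -0.0612  0.0584] [ 2.044  2.385 -0.009] [ 0.   0.6 -0.2] 0.5737375597667236 19.997439086437225
[[-0.153  0.988 -0.003]
 [ 0.988  0.153 -0.004]
 [-0.004 -0.004 -1.   ]] [-0.5   0.29  0.64  1.95 -0.21  0.96  0.39]
[-1.2 36.4]
slide [-0.4  1.8  9.9] len 10 drot [-0.004  0.004 -0.002]
```

Call:
send_rows(
  motion=[
    {"claw": -1,"slide": [0,1.3,6],"delta_rot": [0,0,0]},
    {"claw": -1,"slide": [0,1.3,10],"delta_rot": [0,0,0]},
    {"claw": -1,"slide": [0,1.3,10],"delta_rot": [0,0,0]},
    {"claw": -1,"slide": [0,1.3,10],"delta_rot": [0,0,0]},
  ],
)

```text
time: 24.25
position: [0.5335, -0.0611, 0.0488]
tool_rot: [2.044, 2.384, -0.008]
ft_force: [0.1, 0.3, -0.7]
grip_width: 0.572
grip_force: 20.0
```

Run:
```python
from h import *
s=st();print(loc(s['position']*1000))
```

```text
24.25 [ 0.5335 -0.0611  0.0488] [ 2.044  2.384 -0.008] [ 0.1  0.3 -0.7] 0.5723549725108519 19.997444450855255
[[-0.153  0.988 -0.002]
 [ 0.988  0.153 -0.004]
 [-0.004 -0.003 -1.   ]] [-0.5   0.31  0.64  1.96 -0.22  0.94  0.4 ]
[ 0.4 36.3]
```

Call:
send_rows(
  motion=[
    {"claw": 0.45,"slide": [0,0,0],"delta_rot": [0,0,0]},
    {"claw": 0.45,"slide": [0,0,0],"delta_rot": [0,0,0]},
    {"claw": 0.45,"slide": [0,0,0],"delta_rot": [0,0,0]},
    {"claw": 0.5,"slide": [0,0,-15],"delta_rot": [0,0,0]},
    {"claw": 1,"slide": [0,0,-60],"delta_rot": [0,0,0]},
  ],
)

```text
time: 24.75
position: [0.5306, -0.0605, 0.107]
tool_rot: [-2.042, -2.382, 0.017]
ft_force: [1.1, 0.4, 0.8]
grip_width: 0.775
grip_force: 0.0
```

Call:
send_rows(
  motion=[
    {"claw": 1,"slide": [-15,0,-40],"delta_rot": [0,0,0]},
    {"claw": 1,"slide": [-50,0,-70],"delta_rot": [0,0,0]},
    {"claw": 1,"slide": [-85,0,-90],"delta_rot": [0,0,0]},
    {"claw": 1,"slide": [-100,0,-90],"delta_rot": [0,0,0]},
    {"claw": 1,"slide": [-100,0,-90],"delta_rot": [0,0,0]},
  ],
)

```text
time: 25.25
position: [0.5493, -0.1628, 0.2015]
tool_rot: [2.048, 2.376, -0.006]
ft_force: [0.1, 0.5, -0.0]
grip_width: 1.0
grip_force: 0.0
```

Run:
```python
from h import *
st();im=shot('wrist','w7.png')
t=shot('top');cv2.imwrite('pics/t7.png',t['color'])
s=shot('side');a=cv2.resize(s['color'][170:370,220:400],None,fx=2.1,fy=2.1);b=cv2.resize(im['color'],(560,420))
o=np.zeros((420,800,3),np.uint8);o[:,:422]=cv2.resize(im['color'][:,69:491],(422,420));o[:,422:]=a[:420,:378];cv2.imwrite('pics/c7.png',o)
```

```text
25.25 [ 0.5493 -0.1628  0.2015] [ 2.048  2.376 -0.006] [ 0.1  0.5 -0. ] 0.9997378448853527 0.0
[[-0.148  0.989  0.001]
 [ 0.989  0.148 -0.006]
 [-0.006  0.    -1.   ]] [-0.41  0.21  0.74  1.73 -0.15  1.25  0.52]
```

View pics/c7.png

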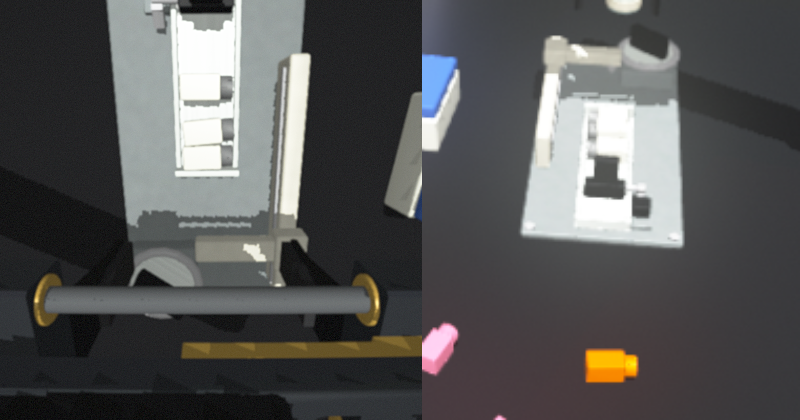

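Run:
```python
from h import *
go(*wld(-46,50),180,8.9)
```

```text
slide [111.6 -46.7  19.1] len 123 drot [-0.003  0.003 -0.001]
```

Call:
send_rows(
  motion=[
    {"claw": -1,"slide": [40,-16,0],"delta_rot": [0,0,0]},
    {"claw": -1,"slide": [80,-32,10],"delta_rot": [0,0,0]},
    {"claw": -1,"slide": [111,-46,20],"delta_rot": [-0.003,0.003,0]},
    {"claw": -1,"slide": [111,-46,20],"delta_rot": [-0.003,0.003,0]},
    {"claw": -1,"slide": [111,-46,20],"delta_rot": [-0.003,0.003,0]},
  ],
  grip_force=10,
)

```text
time: 25.9
position: [0.4862, -0.0547, 0.1788]
tool_rot: [2.04, 2.389, -0.0]
ft_force: [-0.7, -0.1, 0.9]
grip_width: 0.629
grip_force: 0.0
```

Call:
send_rows(
  motion=[
    {"claw": -1,"slide": [0,0,0],"delta_rot": [0,0,0]},
    {"claw": -1,"slide": [0,0,0],"delta_rot": [0,0,0]},
    {"claw": -1,"slide": [0,0,0],"delta_rot": [0,0,0]},
    {"claw": -1,"slide": [0,0,0],"delta_rot": [0,0,0]},
    {"claw": -1,"slide": [0,0,0],"delta_rot": [0,0,0]},
  ],
)

```text
time: 26.4
position: [0.4868, -0.0571, 0.179]
tool_rot: [2.045, 2.384, -0.001]
ft_force: [0.3, 0.3, 0.1]
grip_width: 0.172
grip_force: 0.0
```

Run:
```python
from h import *
s=st();print(loc(s['position']*1000))
im=shot('wrist','w8.png');g=cv2.cvtColor(im['color'],cv2.COLOR_BGR2GRAY)
p=proj(im,np.r_[wld(-46,140)/1000,.035]);print('pred',p)
u,v=p.astype(int);x0,y0=u-50,max(v-50,0)
m=np.zeros(g.shape,bool);m[y0:v+50,x0:u+50]=g[y0:v+50,x0:u+50]<55
for k in blobs(m,150):
    r=rect(im,k,.035);print(cv2.boundingRect(k),loc(r[0]),np.round(r[1],1))
o=im['color'].copy();cv2.circle(o,(u,v),3,(0,0,255),1);cv2.imwrite('pics/w8c.png',cv2.resize(o[y0:v+60,u-80:u+80],None,fx=4,fy=4))
```

```text
26.4 [ 0.4868 -0.0571  0.179 ] [ 2.045e+00  2.384e+00 -1.000e-03] [0.3 0.3 0.1] 0.17178179382723738 0.0
[[-0.152  0.988  0.   ]
 [ 0.988  0.152 -0.001]
 [-0.001  0.    -1.   ]] [-0.59  0.01  0.66  1.95 -0.01  1.19  0.23]
[-45.1  47.5]
pred [274.03692855  95.99254171]
(298, 126, 26, 18) [-12.6 106.4] [23.2 15.3]
(224, 45, 100, 7) [-46.3 178.7] [84.1  4.7]
```

View pics/w8c.png

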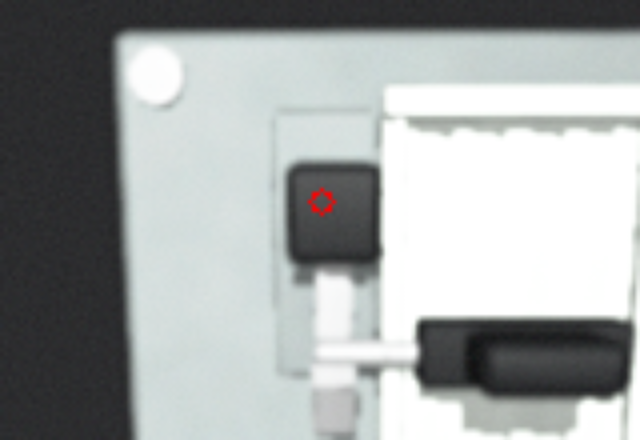

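Run:
```python
from h import *
im=shot('wrist');print(loc(onz(im,277.7,99.2,.035)*1000))
s=st();go(*wld(-44,138),70,8.9)
```

```text
[-42.8 137.4]
26.5 [ 0.4867 -0.0569  0.179 ] [ 2.045e+00  2.384e+00 -1.000e-03] [-0.6 -0.6  0.1] 0.08018903289487933 0.0
[[-0.152  0.988  0.   ]
 [ 0.988  0.152 -0.001]
 [-0.001  0.    -1.   ]] [-0.59  0.01  0.66  1.95 -0.01  1.19  0.23]
slide [ 90.4   0.9 108.9] len 142 drot [ 0.     0.001 -0.002]
```

Call:
send_rows(
  motion=[
    {"claw": -1,"slide": [45,1,10],"delta_rot": [0,0,0]},
    {"claw": -1,"slide": [89,1,30],"delta_rot": [0,0,0]},
    {"claw": -1,"slide": [89,1,70],"delta_rot": [0,0,0]},
    {"claw": -1,"slide": [89,1,105],"delta_rot": [0,0,0]},
    {"claw": -1,"slide": [89,1,105],"delta_rot": [0,0,0]},
  ],
)

```text
time: 27.0
position: [0.4702, 0.031, 0.0701]
tool_rot: [-2.041, -2.383, 0.013]
ft_force: [-0.5, -0.8, -0.4]
grip_width: 0.009
grip_force: 0.0
```

Call:
send_rows(
  motion=[
    {"claw": -1,"slide": [0,0,6],"delta_rot": [0,0,0]},
    {"claw": -1,"slide": [0,0,12],"delta_rot": [0,0,0]},
    {"claw": -1,"slide": [0,0,12],"delta_rot": [0,0,0]},
    {"claw": -1,"slide": [0,0,12],"delta_rot": [0,0,0]},
  ],
)

```text
time: 27.4
position: [0.4749, 0.0313, 0.0629]
tool_rot: [2.044, 2.383, 0.002]
ft_force: [-0.0, -0.3, 0.8]
grip_width: 0.006
grip_force: 0.0
```

Run:
```python
from h import *
s=st();print(loc(s['position']*1000))
```

```text
27.4 [0.4749 0.0313 0.0629] [2.044e+00 2.383e+00 2.000e-03] [-0.  -0.3  0.8] 0.005992841580778538 0.0
[[-0.152  0.988  0.002]
 [ 0.988  0.152 -0.   ]
 [-0.     0.002 -1.   ]] [-0.66  0.14  0.58  2.09 -0.09  0.93  0.12]
[-43.1 136.6]
```

Over the key; press.

Call:
send_rows(
  motion=[
    {"claw": -1,"slide": [0,0,4],"delta_rot": [0,0,0]},
    {"claw": -1,"slide": [0,0,8],"delta_rot": [0,0,0]},
    {"claw": -1,"slide": [0,0,12],"delta_rot": [0,0,0]},
    {"claw": -1,"slide": [0,0,14],"delta_rot": [0,0,0]},
    {"claw": -1,"slide": [0,0,14],"delta_rot": [0,0,0]},
  ],
)

```text
time: 27.9
position: [0.475, 0.0317, 0.0482]
tool_rot: [2.043, 2.384, 0.002]
ft_force: [2.2, 1.2, 4.1]
grip_width: 0.006
grip_force: 1.9
```

Run:
```python
from h import *
s=st();print(loc(s['position']*1000))
im=shot('side');a=im['color'][170:290,240:380];cv2.imwrite('pics/s9.png',cv2.resize(a,None,fx=4,fy=4))
p=[proj(im,np.r_[wld(0,y)/1000,.073]) for y in(-33+68,109)];print('handle top px if fwd/back',p)
g=cv2.cvtColor(im['color'],cv2.COLOR_BGR2GRAY);print([int(g[int(q[1])+4,int(q[0])]) for q in p])
```

```text
27.9 [0.475  0.0317 0.0482] [2.043e+00 2.384e+00 2.000e-03] [2.2 1.2 4.1] 0.006049581828530988 1.8505036915303208
[[-0.153  0.988  0.002]
 [ 0.988  0.153 -0.   ]
 [-0.001  0.002 -1.   ]] [-0.66  0.16  0.57  2.1  -0.11  0.9   0.13]
[-43.1 137. ]
handle top px if fwd/back [array([308.74098871, 226.8541329 ]), array([307.72142548, 244.38494376])]
[163, 140]
```

Call:
send_rows(
  motion=[
    {"claw": -1,"slide": [0,0,1],"delta_rot": [0,0,0]},
    {"claw": -1,"slide": [0,0,1],"delta_rot": [0,0,0]},
    {"claw": -1,"slide": [0,0,1],"delta_rot": [0,0,0]},
    {"claw": -1,"slide": [0,0,1],"delta_rot": [0,0,0]},
    {"claw": -1,"slide": [0,0,1],"delta_rot": [0,0,0]},
  ],
)

```text
time: 28.45
position: [0.4749, 0.0317, 0.0474]
tool_rot: [2.043, 2.384, 0.002]
ft_force: [2.4, 2.6, 4.5]
grip_width: 0.006
grip_force: 2.6
```

Call:
send_rows(
  motion=[
    {"claw": -1,"slide": [0,0,-20],"delta_rot": [0,0,0]},
    {"claw": -1,"slide": [0,0,-60],"delta_rot": [0,0,0]},
    {"claw": 0,"slide": [-45,0,-100],"delta_rot": [0,0,0]},
    {"claw": 0,"slide": [-90,0,-130],"delta_rot": [0,0,0]},
    {"claw": 0,"slide": [-135,0,-140],"delta_rot": [0,0,0]},
  ],
)

```text
time: 28.95
position: [0.4927, -0.0937, 0.1855]
tool_rot: [-2.041, -2.388, -0.0]
ft_force: [0.8, -0.3, -1.7]
grip_width: 0.197
grip_force: 0.0
```

Call:
send_rows(
  motion=[
    {"claw": 0,"slide": [-40,0,0],"delta_rot": [0,0,0]},
    {"claw": 0,"slide": [-80,0,0],"delta_rot": [0,0,0]},
    {"claw": 0,"slide": [-80,0,0],"delta_rot": [0,0,0]},
    {"claw": 0,"slide": [-80,0,0],"delta_rot": [0,0,0]},
  ],
)

```text
time: 29.35
position: [0.5036, -0.173, 0.1828]
tool_rot: [-2.047, -2.38, 0.005]
ft_force: [-0.2, -0.1, -0.7]
grip_width: 0.48
grip_force: 0.0
```

Run:
```python
from h import *
s=st();print(loc(s['position']*1000))
im=shot('wrist','w10.png');cv2.imwrite('pics/w10z.png',cv2.resize(im['color'][0:290,130:430],None,fx=2,fy=2))
for y in(-45,-33,-33+68): print(y,proj(im,np.r_[wld(0,y)/1000,.03]))
```

```text
29.35 [ 0.5036 -0.173   0.1828] [-2.047 -2.38   0.005] [-0.2 -0.1 -0.7] 0.4796213772226281 0.0
[[-0.15   0.989 -0.004]
 [ 0.989  0.15  -0.001]
 [-0.    -0.004 -1.   ]] [-0.44  0.13  0.79  1.85 -0.1   1.21  0.52]
[-46.5 -69.7]
-45 [323.54237696 169.60009432]
-33 [324.05772808 157.33379685]
35 [327.13115835  82.00821416]
```

View pics/w10z.png

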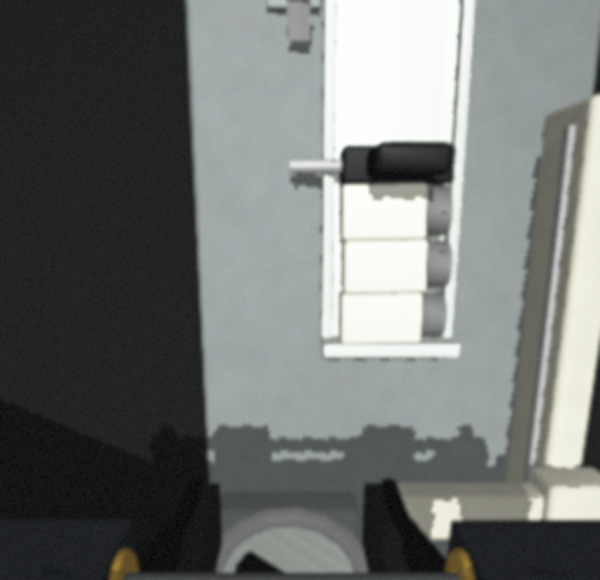

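Call:
send_rows(
  motion=[
    {"claw": 0,"slide": [-45,0,0],"delta_rot": [0,0,0]},
    {"claw": 0,"slide": [-90,0,0],"delta_rot": [0,0,0]},
    {"claw": 0,"slide": [-135,0,0],"delta_rot": [0,0,0]},
    {"claw": 0,"slide": [-165,0,0],"delta_rot": [0,0,0]},
    {"claw": 0,"slide": [-165,0,0],"delta_rot": [0,0,0]},
  ],
)

```text
time: 29.9
position: [0.5292, -0.3384, 0.1834]
tool_rot: [2.05, 2.381, -0.006]
ft_force: [0.3, 0.1, -0.0]
grip_width: 0.502
grip_force: 0.0
```

Run:
```python
from h import *
s=st();print(loc(s['position']*1000))
im=shot('wrist','w11.png');np.savez('w11.npz',**im)
g=cv2.cvtColor(im['color'],cv2.COLOR_BGR2GRAY)
u,v=proj(im,np.r_[wld(-48,-165)/1000,.08]).astype(int);print(u,v)
m=np.zeros(g.shape,bool);m[max(v-60,0):v+60,u-60:u+60]=g[max(v-60,0):v+60,u-60:u+60]<45
for k in blobs(m,100):
    r=rect(im,k,.083);print('bar',cv2.boundingRect(k),np.round(r[0],1),loc(r[0]),np.round(r[1],1),round(r[2],1))
c=cv2.HoughCircles(cv2.GaussianBlur(g[max(v-90,0):v+90,u-90:u+90],(5,5),0),cv2.HOUGH_GRADIENT,1,50,param1=100,param2=20,minRadius=30,maxRadius=75)
if c is not None:
    for x,y,rr in c[0][:3]:
        q=onz(im,x+u-90,y+max(v-90,0),.053)*1000;print('circ',x+u-90,y+max(v-90,0),rr,q[:2],loc(q))
t=shot('top');np.savez('t11.npz',**t);print(proj(t,np.r_[wld(-48,-165)/1000,.08]))
o=cv2.resize(im['color'][0:290,100:460],None,fx=2,fy=2);cv2.imwrite('pics/w11z.png',o)
```

```text
29.9 [ 0.5292 -0.3384  0.1834] [ 2.05   2.381 -0.006] [ 0.3  0.1 -0. ] 0.5015420161725135 0.0
[[-0.149  0.989 -0.003]
 [ 0.989  0.149 -0.003]
 [-0.003 -0.003 -1.   ]] [-0.13  0.4   0.84  1.61 -0.3   1.27  0.91]
[ -46.7 -237. ]
273 122
bar (239, 108, 65, 49) [ 515.4 -275.7] [ -50.6 -172.9] [ 8.2 56.7] 65.9
bar (213, 62, 120, 120) [ 516.1 -269.3] [ -48.9 -166.7] [96.6 88.8] 8.5
circ 272.5 124.5 40.8 [ 516.17909096 -270.95189414] [ -49.2 -168.4]
[349.64983701 251.90153012]
```

View pics/w11z.png

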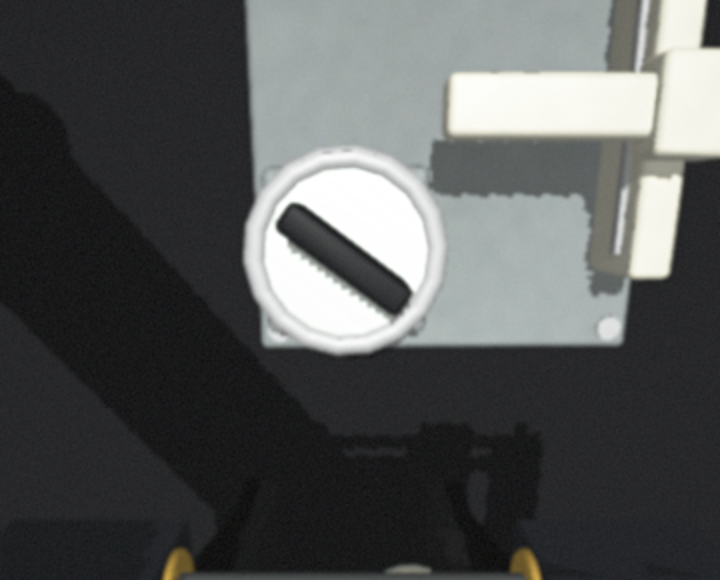

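Run:
```python
from h import *
im=dict(np.load('w11.npz'));g=cv2.cvtColor(im['color'],cv2.COLOR_BGR2GRAY)
for th in(70,90,120):
    m=np.zeros(g.shape,bool);m[90:165,232:312]=g[90:165,232:312]<th
    # keep inside disc
    yy,xx=np.mgrid[:420,:560];m&=(xx-272.5)**2+(yy-125)**2<39**2
    k=max(blobs(m,50),key=cv2.contourArea);r=rect(im,k,.083);print(th,cv2.boundingRect(k),np.round(r[0],1),loc(r[0]),np.round(r[1],1),round(r[2],1))
# rim outer
p=[]
for a in np.linspace(0,2*np.pi,73):
    d=[g[int(round(125+r*np.sin(a))),int(round(272.5+r*np.cos(a)))] for r in np.arange(44,60,.5)]
    dd=np.diff(np.array(d,float));i=dd.argmin()
    if dd[i]<-25: rr=44+.5*i+.25;p.append(onz(im,272.5+rr*np.cos(a),125+rr*np.sin(a),.050)[:2]*1000)
c,rad=cv2.minEnclosingCircle(np.array(p,np.float32));A=np.c_[np.array(p)*2,np.ones(len(p))];s=np.linalg.lstsq(A,(np.array(p)**2).sum(1),rcond=None)[0];print(len(p),'rim lsq',s[:2],loc(s[:2]),np.sqrt(s[2]+s[0]**2+s[1]**2))
# head arm y
for u in(340,370,400):
    for v0,v1 in((25,45),(60,75)):
        d=np.diff(g[v0:v1,u].astype(int));i=np.abs(d).argmax();print(u,v0+i+.5,loc(onz(im,u,v0+i+.5,.081)*1000),end=' ')
s=ctrl.get_state();print();go(516.3,-270,130,55)
```

```text
70 (239, 102, 66, 55) [ 516.5 -272.8] [ -49.1 -170.3] [13.  56.9] 62.7
90 (239, 102, 67, 55) [ 516.4 -272.8] [ -49.3 -170.2] [13.4 57.1] 62.7
120 (238, 102, 68, 55) [ 516.3 -272.8] [ -49.4 -170.2] [14.1 57.4] 62.8
45 rim lsq [ 516.2908941  -273.74178335] [ -49.5 -171.1] 45.3978695856445
340 35.5 [ 1.000e-01 -1.049e+02] 340 66.5 [   1.2 -125.5] 370 35.5 [  21.6 -104.9] 370 67.5 [  23.4 -126.2] 400 35.5 [  43.3 -104.8] 400 66.5 [  45.5 -125.5] 
slide [65.1 -4.1 53.4] len 84 drot [-0.001 -0.002 -0.806]
```

Call:
send_rows(
  motion=[
    {"claw": 0.2,"slide": [20,-1,10],"delta_rot": [0,0,-0.147]},
    {"claw": 0.2,"slide": [40,-2,20],"delta_rot": [0,0,-0.294]},
    {"claw": 0.2,"slide": [62,-4,30],"delta_rot": [0,0,-0.441]},
    {"claw": 0.2,"slide": [62,-4,40],"delta_rot": [0,0,-0.588]},
    {"claw": 0.2,"slide": [62,-4,50],"delta_rot": [0,0,-0.735]},
  ],
  grip_force=15,
)

```text
time: 30.5
position: [0.518, -0.2697, 0.1338]
tool_rot: [-1.033, -2.967, -0.004]
ft_force: [-0.2, -0.5, 0.3]
grip_width: 0.598
grip_force: 0.0
```

Call:
send_rows(
  motion=[
    {"claw": 0.2,"slide": [0,0,0],"delta_rot": [0,0,-0.147]},
    {"claw": 0.2,"slide": [0,0,0],"delta_rot": [0,0,-0.205]},
    {"claw": 0.2,"slide": [0,0,0],"delta_rot": [0,0,-0.205]},
    {"claw": 0.2,"slide": [0,0,0],"delta_rot": [0,0,-0.205]},
  ],
)

```text
time: 30.9
position: [0.5177, -0.2724, 0.1343]
tool_rot: [0.741, 3.053, 0.001]
ft_force: [-0.1, 0.7, 0.1]
grip_width: 0.598
grip_force: 0.0
```

Run:
```python
from h import *
st();go(516.4,-272.9,77,62.7)
```

```text
30.9 [ 0.5177 -0.2724  0.1343] [7.410e-01 3.053e+00 1.000e-03] [-0.1  0.7  0.1] 0.5976783642922074 0.0
[[-0.889  0.458  0.   ]
 [ 0.458  0.889  0.001]
 [-0.     0.001 -1.   ]] [-0.12  0.3   0.66  1.77 -0.2   1.13  1.7 ]
slide [ 0.9 -1.1 57.3] len 57 drot [0.001 0.    0.   ]
```

Call:
send_rows(
  motion=[
    {"claw": 0.2,"slide": [1,-1,25],"delta_rot": [0,0,0]},
    {"claw": 0.2,"slide": [1,-1,50],"delta_rot": [0,0,0]},
    {"claw": 0.2,"slide": [1,-1,57],"delta_rot": [0,0,0]},
    {"claw": 0.2,"slide": [1,-1,57],"delta_rot": [0,0,0]},
    {"claw": 0.2,"slide": [1,-1,57],"delta_rot": [0,0,0]},
  ],
)

```text
time: 31.4
position: [0.5167, -0.275, 0.0782]
tool_rot: [0.742, 3.051, -0.001]
ft_force: [-0.7, 0.3, 0.3]
grip_width: 0.599
grip_force: 0.0
```

Call:
send_rows(
  motion=[
    {"claw": -1,"slide": [0,0,0],"delta_rot": [0,0,0]},
    {"claw": -1,"slide": [0,0,0],"delta_rot": [0,0,0]},
    {"claw": -1,"slide": [0,0,0],"delta_rot": [0,0,0]},
    {"claw": -1,"slide": [0,0,0],"delta_rot": [0,0,0]},
    {"claw": -1,"slide": [0,0,0],"delta_rot": [0,0,0]},
  ],
)

```text
time: 31.9
position: [0.5161, -0.2751, 0.0775]
tool_rot: [0.743, 3.052, -0.001]
ft_force: [0.0, -0.1, -0.4]
grip_width: 0.23
grip_force: 0.0
```

Call:
send_rows(
  motion=[
    {"claw": -1,"slide": [0,0,0],"delta_rot": [0,0,0]},
    {"claw": -1,"slide": [0,0,0],"delta_rot": [0,0,0]},
    {"claw": -1,"slide": [0,0,0],"delta_rot": [0,0,0]},
    {"claw": -1,"slide": [0,0,0],"delta_rot": [0,0,0]},
  ],
)

```text
time: 32.3
position: [0.517, -0.2732, 0.0774]
tool_rot: [0.74, 3.052, 0.003]
ft_force: [2.0, 4.8, 1.3]
grip_width: 0.16
grip_force: 15.0
```

Run:
```python
from h import *
st();go(516.4,-272.9,77,62.7)
```

```text
32.3 [ 0.517  -0.2732  0.0774] [7.400e-01 3.052e+00 3.000e-03] [2.  4.8 1.3] 0.15977099159860417 14.998742435127497
[[-0.889  0.458  0.001]
 [ 0.458  0.889  0.001]
 [-0.001  0.002 -1.   ]] [-0.09  0.37  0.64  1.82 -0.26  1.03  1.74]
slide [0.7 0.  0.4] len 1 drot [0.002 0.001 0.   ]
```

Call:
send_rows(
  motion=[
    {"claw": -1,"slide": [0,2,0],"delta_rot": [0,0,0]},
    {"claw": -1,"slide": [0,2,0],"delta_rot": [0,0,0.1]},
    {"claw": -1,"slide": [0,2,0],"delta_rot": [0,0,0.22]},
    {"claw": -1,"slide": [0,2,0],"delta_rot": [0,0,0.34]},
    {"claw": -1,"slide": [0,2,0],"delta_rot": [0,0,0.46]},
  ],
  grip_force=30,
)

```text
time: 32.8
position: [0.5168, -0.2734, 0.0774]
tool_rot: [1.425, 2.799, -0.001]
ft_force: [1.1, 1.6, 1.1]
grip_width: 0.158
grip_force: 30.0
```

Run:
```python
from h import *
s=st();print(s['torque'])
```

```text
32.8 [ 0.5168 -0.2734  0.0774] [ 1.425e+00  2.799e+00 -1.000e-03] [1.1 1.6 1.1] 0.15796281513223445 30.000603832304478
[[-0.588  0.809  0.   ]
 [ 0.809  0.588 -0.001]
 [-0.001 -0.    -1.   ]] [-0.16  0.39  0.73  1.83 -0.3   1.04  1.31]
[ 0.41268076 -0.10080808  0.0308612 ]
```

Smooth. Continue turning: 2.1 more rad.

Call:
send_rows(
  motion=[
    {"claw": -1,"slide": [0,0,0],"delta_rot": [0,0,0.14]},
    {"claw": -1,"slide": [0,0,0],"delta_rot": [0,0,0.28]},
    {"claw": -1,"slide": [0,0,0],"delta_rot": [0,0,0.42]},
    {"claw": -1,"slide": [0,0,0],"delta_rot": [0,0,0.56]},
    {"claw": -1,"slide": [0,0,0],"delta_rot": [0,0,0.7]},
  ],
)

```text
time: 33.3
position: [0.5163, -0.2737, 0.0774]
tool_rot: [2.3, 2.139, -0.002]
ft_force: [-0.8, 1.5, 2.0]
grip_width: 0.159
grip_force: 30.0
```

Call:
send_rows(
  motion=[
    {"claw": -1,"slide": [0,0,0],"delta_rot": [0,0,0.14]},
    {"claw": -1,"slide": [0,0,0],"delta_rot": [0,0,0.28]},
    {"claw": -1,"slide": [0,0,0],"delta_rot": [0,0,0.42]},
    {"claw": -1,"slide": [0,0,0],"delta_rot": [0,0,0.56]},
    {"claw": -1,"slide": [0,0,0],"delta_rot": [0,0,0.7]},
  ],
)

```text
time: 33.8
position: [0.5157, -0.2734, 0.0774]
tool_rot: [-2.894, -1.221, 0.003]
ft_force: [-2.3, 2.8, 2.9]
grip_width: 0.157
grip_force: 30.0
```

Call:
send_rows(
  motion=[
    {"claw": -1,"slide": [0,0,0],"delta_rot": [0,0,0.14]},
    {"claw": -1,"slide": [0,0,0],"delta_rot": [0,0,0.28]},
    {"claw": -1,"slide": [0,0,0],"delta_rot": [0,0,0.42]},
    {"claw": -1,"slide": [0,0,0],"delta_rot": [0,0,0.56]},
    {"claw": -1,"slide": [0,0,0],"delta_rot": [0,0,0.7]},
  ],
)

```text
time: 34.3
position: [0.5155, -0.273, 0.0774]
tool_rot: [-3.137, -0.155, 0.004]
ft_force: [-3.7, 4.4, 4.2]
grip_width: 0.157
grip_force: 30.0
```

Run:
```python
from h import *
s=st();M=R.from_rotvec(s['tool_rot']).as_matrix();print(s['torque'],'heading',np.degrees(np.arctan2(M[1,1],M[0,1])))
t=shot('top');cv2.imwrite('pics/t12.png',t['color'])
```

```text
34.3 [ 0.5155 -0.273   0.0774] [-3.137 -0.155  0.004] [-3.7  4.4  4.2] 0.1570377173984959 30.000503221526742
[[ 0.995  0.098 -0.003]
 [ 0.098 -0.995  0.001]
 [-0.003 -0.001 -1.   ]] [-0.46  0.59  1.16  1.83 -0.59  1.13 -0.56]
[0.76360129 0.83056115 0.08778718] heading -84.35568930881891
```

Call:
send_rows(
  motion=[
    {"claw": 0,"slide": [0,0,0],"delta_rot": [0,0,0]},
    {"claw": 0,"slide": [0,0,0],"delta_rot": [0,0,0]},
    {"claw": 0,"slide": [0,0,0],"delta_rot": [0,0,0]},
    {"claw": 0,"slide": [0,0,-25],"delta_rot": [0,0,0]},
    {"claw": 0.2,"slide": [0,0,-55],"delta_rot": [0,0,0]},
  ],
)

```text
time: 34.85
position: [0.5159, -0.2731, 0.1318]
tool_rot: [3.136, 0.163, -0.004]
ft_force: [-0.3, 0.1, 0.7]
grip_width: 0.512
grip_force: 0.0
```

Call:
send_rows(
  motion=[
    {"claw": 0.2,"slide": [0,0,0],"delta_rot": [0,0,-0.147]},
    {"claw": 0.2,"slide": [0,0,0],"delta_rot": [0,0,-0.294]},
    {"claw": 0.2,"slide": [0,0,0],"delta_rot": [0,0,-0.441]},
    {"claw": 0.2,"slide": [0,0,0],"delta_rot": [0,0,-0.588]},
    {"claw": 0.2,"slide": [0,0,0],"delta_rot": [0,0,-0.735]},
  ],
)

```text
time: 35.35
position: [0.5168, -0.2737, 0.1325]
tool_rot: [2.864, 1.288, 0.001]
ft_force: [-1.0, 0.8, 0.3]
grip_width: 0.6
grip_force: 0.0
```

Call:
send_rows(
  motion=[
    {"claw": 0.2,"slide": [0,0,0],"delta_rot": [0,0,-0.147]},
    {"claw": 0.2,"slide": [0,0,0],"delta_rot": [0,0,-0.294]},
    {"claw": 0.2,"slide": [0,0,0],"delta_rot": [0,0,-0.441]},
    {"claw": 0.2,"slide": [0,0,0],"delta_rot": [0,0,-0.588]},
    {"claw": 0.2,"slide": [0,0,0],"delta_rot": [0,0,-0.735]},
  ],
)

```text
time: 35.85
position: [0.5168, -0.2737, 0.1324]
tool_rot: [2.21, 2.231, -0.001]
ft_force: [-0.3, 0.5, 0.2]
grip_width: 0.598
grip_force: 0.0
```

Call:
send_rows(
  motion=[
    {"claw": 0.2,"slide": [0,0,0],"delta_rot": [0,0,-0.147]},
    {"claw": 0.2,"slide": [0,0,0],"delta_rot": [0,0,-0.294]},
    {"claw": 0.2,"slide": [0,0,0],"delta_rot": [0,0,-0.441]},
    {"claw": 0.2,"slide": [0,0,0],"delta_rot": [0,0,-0.588]},
    {"claw": 0.2,"slide": [0,0,0],"delta_rot": [0,0,-0.735]},
  ],
)

```text
time: 36.35
position: [0.5168, -0.2738, 0.1324]
tool_rot: [1.261, 2.876, -0.001]
ft_force: [0.6, -0.8, -0.5]
grip_width: 0.6
grip_force: 0.0
```

Call:
send_rows(
  motion=[
    {"claw": 0.2,"slide": [0,0,0],"delta_rot": [0,0,-0.147]},
    {"claw": 0.2,"slide": [0,0,0],"delta_rot": [0,0,-0.294]},
    {"claw": 0.2,"slide": [0,0,0],"delta_rot": [0,0,-0.441]},
    {"claw": 0.2,"slide": [0,0,0],"delta_rot": [0,0,-0.588]},
    {"claw": 0.2,"slide": [0,0,0],"delta_rot": [0,0,-0.735]},
  ],
)

```text
time: 36.85
position: [0.5167, -0.2738, 0.1324]
tool_rot: [0.144, 3.137, -0.002]
ft_force: [0.5, 0.5, 0.1]
grip_width: 0.603
grip_force: 0.0
```

Run:
```python
from h import *
st();go(516.5,-273.3,77,95.6)
```

```text
36.85 [ 0.5167 -0.2738  0.1324] [ 1.440e-01  3.137e+00 -2.000e-03] [0.5 0.5 0.1] 0.6030393148327057 0.0
[[-0.996  0.092  0.001]
 [ 0.092  0.996 -0.001]
 [-0.001 -0.001 -1.   ]] [-0.08  0.3   0.61  1.78 -0.19  1.13  2.07]
slide [ 0.3  0.6 55.4] len 55 drot [-0.001  0.001 -0.189]
```

Call:
send_rows(
  motion=[
    {"claw": 0.2,"slide": [0,0,0],"delta_rot": [0,0,-0.1]},
    {"claw": 0.2,"slide": [0,0.5,20],"delta_rot": [0,0,-0.19]},
    {"claw": 0.2,"slide": [0,0.5,45],"delta_rot": [0,0,-0.19]},
    {"claw": 0.2,"slide": [0,0.5,55],"delta_rot": [0,0,-0.19]},
    {"claw": 0.2,"slide": [0,0.5,55],"delta_rot": [0,0,-0.19]},
  ],
  grip_force=30,
)

```text
time: 37.35
position: [0.5157, -0.2726, 0.0758]
tool_rot: [0.144, -3.136, 0.0]
ft_force: [0.1, 1.0, 0.5]
grip_width: 0.599
grip_force: 0.0
```

Call:
send_rows(
  motion=[
    {"claw": -1,"slide": [0,0,0],"delta_rot": [0,0,0]},
    {"claw": -1,"slide": [0,0,0],"delta_rot": [0,0,0]},
    {"claw": -1,"slide": [0,0,0],"delta_rot": [0,0,0]},
    {"claw": -1,"slide": [0,0,0],"delta_rot": [0,0,0]},
    {"claw": -1,"slide": [0,0,0],"delta_rot": [0,0,0]},
  ],
)

```text
time: 37.85
position: [0.5173, -0.2728, 0.0777]
tool_rot: [-0.145, 3.137, -0.002]
ft_force: [-0.2, 0.2, 0.5]
grip_width: 0.234
grip_force: 0.0
```

Call:
send_rows(
  motion=[
    {"claw": -1,"slide": [0,0,0],"delta_rot": [0,0,0]},
    {"claw": -1,"slide": [0,0,0],"delta_rot": [0,0,0]},
    {"claw": -1,"slide": [0,0,0],"delta_rot": [0,0,0]},
    {"claw": -1,"slide": [0,0,0],"delta_rot": [0,0,0]},
  ],
)

```text
time: 38.25
position: [0.5172, -0.2727, 0.0775]
tool_rot: [-0.146, 3.137, -0.001]
ft_force: [-0.6, 0.8, 1.8]
grip_width: 0.159
grip_force: 30.0
```

Run:
```python
from h import *
s=st();M=R.from_rotvec(s['tool_rot']).as_matrix();print('heading',np.degrees(np.arctan2(M[1,1],M[0,1])))
```

```text
38.25 [ 0.5172 -0.2727  0.0775] [-1.460e-01  3.137e+00 -1.000e-03] [-0.6  0.8  1.8] 0.1586307362122754 29.99937746208161
[[-0.996 -0.093  0.001]
 [-0.093  0.996 -0.001]
 [-0.001 -0.001 -1.   ]] [-0.04  0.36  0.57  1.82 -0.22  1.03  2.28]
heading 95.31683363718777
```

Call:
send_rows(
  motion=[
    {"claw": -1,"slide": [0,0,0],"delta_rot": [0,0,0.14]},
    {"claw": -1,"slide": [0,0,0],"delta_rot": [0,0,0.28]},
    {"claw": -1,"slide": [0,0,0],"delta_rot": [0,0,0.42]},
    {"claw": -1,"slide": [0,0,0],"delta_rot": [0,0,0.56]},
    {"claw": -1,"slide": [0,0,0],"delta_rot": [0,0,0.7]},
  ],
)

```text
time: 38.75
position: [0.517, -0.2732, 0.0775]
tool_rot: [0.948, 2.994, -0.002]
ft_force: [-0.3, -1.6, 2.2]
grip_width: 0.161
grip_force: 30.0
```

Call:
send_rows(
  motion=[
    {"claw": -1,"slide": [0,0,0],"delta_rot": [0,0,0.14]},
    {"claw": -1,"slide": [0,0,0],"delta_rot": [0,0,0.28]},
    {"claw": -1,"slide": [0,0,0],"delta_rot": [0,0,0.42]},
    {"claw": -1,"slide": [0,0,0],"delta_rot": [0,0,0.56]},
    {"claw": -1,"slide": [0,0,0],"delta_rot": [0,0,0.7]},
  ],
)

```text
time: 39.25
position: [0.5166, -0.2736, 0.0776]
tool_rot: [1.917, 2.487, -0.002]
ft_force: [-1.8, -0.6, 1.4]
grip_width: 0.157
grip_force: 30.0
```

Call:
send_rows(
  motion=[
    {"claw": -1,"slide": [0,0,0],"delta_rot": [0,0,0.14]},
    {"claw": -1,"slide": [0,0,0],"delta_rot": [0,0,0.28]},
    {"claw": -1,"slide": [0,0,0],"delta_rot": [0,0,0.42]},
    {"claw": -1,"slide": [0,0,0],"delta_rot": [0,0,0.56]},
    {"claw": -1,"slide": [0,0,0],"delta_rot": [0,0,0.7]},
  ],
)

```text
time: 39.75
position: [0.516, -0.2735, 0.0775]
tool_rot: [2.655, 1.679, -0.002]
ft_force: [-3.3, 0.1, 3.7]
grip_width: 0.16
grip_force: 30.0
```

Run:
```python
from h import *
s=st();M=R.from_rotvec(s['tool_rot']).as_matrix();h=np.degrees(np.arctan2(M[1,1],M[0,1]));print('heading',h,'total rad',np.radians(62.7+84.36+95.32-h))
```

```text
39.75 [ 0.516  -0.2735  0.0775] [ 2.655e+00  1.679e+00 -2.000e-03] [-3.3  0.1  3.7] 0.15998858728016727 29.99673216138035
[[ 0.428  0.904 -0.001]
 [ 0.904 -0.428 -0.001]
 [-0.002 -0.    -1.   ]] [-0.35  0.48  0.98  1.83 -0.45  1.07  0.36]
heading -25.366133282273484 total rad 4.673051585259245
```

Call:
send_rows(
  motion=[
    {"claw": -1,"slide": [0,0,0],"delta_rot": [0,0,0.12]},
    {"claw": -1,"slide": [0,0,0],"delta_rot": [0,0,0.24]},
    {"claw": -1,"slide": [0,0,0],"delta_rot": [0,0,0.36]},
    {"claw": -1,"slide": [0,0,0],"delta_rot": [0,0,0.38]},
    {"claw": -1,"slide": [0,0,0],"delta_rot": [0,0,0.38]},
  ],
)

```text
time: 40.25
position: [0.5157, -0.2734, 0.0775]
tool_rot: [2.921, 1.155, -0.003]
ft_force: [-4.1, 0.3, 5.7]
grip_width: 0.159
grip_force: 30.0
```

Run:
```python
from h import *
s=st();M=R.from_rotvec(s['tool_rot']).as_matrix();h=np.degrees(np.arctan2(M[1,1],M[0,1]));T=np.radians(62.7+84.36+95.32-h);print('heading',h,'total rad',T,'head est',-115.4+16*T)
for n in('wrist','top'):
    im=shot(n,n+'13.png');g=cv2.cvtColor(im['color'],cv2.COLOR_BGR2GRAY).astype(float)
    # brightness along local y at arm top height, for a few x
    for x in(20,35,50):
        ys=np.arange(-80,10,1.0);P=np.array([proj(im,np.r_[wld(x,y)/1000,.081]) for y in ys]).astype(np.float32)
        pr=cv2.remap(g.astype(np.float32),P[None,:,0],P[None,:,1],cv2.INTER_LINEAR)[0]
        print(n,x,P[0].round(),P[-1].round(),pr[::3].astype(int))
```

```text
40.25 [ 0.5157 -0.2734  0.0775] [ 2.921  1.155 -0.003] [-4.1  0.3  5.7] 0.15895915032334276 30.002088421024382
[[ 0.73   0.684 -0.002]
 [ 0.684 -0.73  -0.001]
 [-0.002 -0.    -1.   ]] [-0.41  0.52  1.07  1.83 -0.51  1.1   0.03]
heading -46.85196941654399 total rad 5.048050168346235 head est -34.63119730646025
wrist 20 [187.  44.] [-17. -97.] [ 88  90 111 110 145 149  73  78  80 120   0   0   0   0   0   0   0   0
   0   0   0   0   0   0   0   0   0   0   0   0]
wrist 35 [206.   9.] [  -2. -139.] [88 88 62  0  0  0  0  0  0  0  0  0  0  0  0  0  0  0  0  0  0  0  0  0
  0  0  0  0  0  0]
wrist 50 [226. -27.] [  14. -182.] [0 0 0 0 0 0 0 0 0 0 0 0 0 0 0 0 0 0 0 0 0 0 0 0 0 0 0 0 0 0]
top 20 [312. 229.] [276. 234.] [236 236 236 236 236 236 220 168 134 133 167 234 254 255 255 255 255 255
 255 241 198 172 181 209 228 227 212 199 179 168]
top 35 [311. 223.] [276. 228.] [235 236 236 236 236 236 228 184 141 129 139 209 255 255 255 255 255 255
 254 247 239 239 239 237 237 237 238 240 241 241]
top 50 [310. 217.] [275. 222.] [236 236 237 236 235 235 229 185 139 129 137 205 255 255 255 255 255 255
 254 247 237 236 237 237 238 238 238 238 238 237]
```

Call:
send_rows(
  motion=[
    {"claw": -1,"slide": [0,0,0],"delta_rot": [0,0,0.06]},
    {"claw": -1,"slide": [0,0,0],"delta_rot": [0,0,0.1]},
    {"claw": -1,"slide": [0,0,0],"delta_rot": [0,0,0.1]},
    {"claw": -1,"slide": [0,0,0],"delta_rot": [0,0,0.1]},
  ],
)

```text
time: 40.75
position: [0.5157, -0.2733, 0.0775]
tool_rot: [2.975, 1.008, -0.003]
ft_force: [-4.5, 0.3, 6.5]
grip_width: 0.158
grip_force: 30.0
```

Run:
```python
from h import *
s=st();M=R.from_rotvec(s['tool_rot']).as_matrix();h=np.degrees(np.arctan2(M[1,1],M[0,1]));T=np.radians(62.7+84.36+95.32-h);print('heading',h,'head est',-115.4+16*T)
```

```text
40.75 [ 0.5157 -0.2733  0.0775] [ 2.975  1.008 -0.003] [-4.5  0.3  6.5] 0.15787998703132672 30.00176123343408
[[ 0.794  0.608 -0.002]
 [ 0.608 -0.794 -0.001]
 [-0.002 -0.001 -1.   ]] [-0.42  0.54  1.09  1.83 -0.53  1.1  -0.05]
heading -52.563900506010874 head est -33.03612523992865
```

Call:
send_rows(
  motion=[
    {"claw": 0,"slide": [0,0,0],"delta_rot": [0,0,0]},
    {"claw": 0,"slide": [0,0,0],"delta_rot": [0,0,0]},
    {"claw": 0,"slide": [0,0,0],"delta_rot": [0,0,0]},
    {"claw": 0,"slide": [0,0,-30],"delta_rot": [0,0,0]},
    {"claw": 0,"slide": [0,0,-70],"delta_rot": [0,0,0]},
  ],
)

```text
time: 41.25
position: [0.5158, -0.2716, 0.1462]
tool_rot: [-2.974, -1.009, 0.006]
ft_force: [0.3, -0.0, 1.0]
grip_width: 0.475
grip_force: 0.0
```

Call:
send_rows(
  motion=[
    {"claw": 0,"slide": [0,0,-35],"delta_rot": [0,0,-0.147]},
    {"claw": 0,"slide": [0,0,-35],"delta_rot": [0,0,-0.294]},
    {"claw": 0,"slide": [0,0,-35],"delta_rot": [0,0,-0.441]},
    {"claw": 0,"slide": [0,0,-35],"delta_rot": [0,0,-0.588]},
    {"claw": 0,"slide": [0,0,-35],"delta_rot": [0,0,-0.735]},
  ],
)

```text
time: 41.75
position: [0.5171, -0.2724, 0.1824]
tool_rot: [2.406, 2.018, 0.0]
ft_force: [-0.7, -0.1, 0.8]
grip_width: 0.5
grip_force: 0.0
```

Call:
send_rows(
  motion=[
    {"claw": 0,"slide": [10,0,0],"delta_rot": [0,0,-0.147]},
    {"claw": 0,"slide": [20,0,0],"delta_rot": [0,0,-0.294]},
    {"claw": 0,"slide": [30,0,0],"delta_rot": [0,0,-0.338]},
    {"claw": 0,"slide": [30,0,0],"delta_rot": [0,0,-0.338]},
    {"claw": 0,"slide": [30,0,0],"delta_rot": [0,0,-0.338]},
  ],
)

```text
time: 42.25
position: [0.5225, -0.2431, 0.1823]
tool_rot: [2.042, 2.386, -0.001]
ft_force: [-0.1, -0.4, -0.4]
grip_width: 0.496
grip_force: 0.0
```

```bash
cat > prof.py <<'E'
from h import *
s=st();print(loc(s['position']*1000))
def prof(im,x,z,lo,hi):
    g=cv2.cvtColor(im['color'],cv2.COLOR_BGR2GRAY).astype(np.float32)
    ys=np.arange(lo,hi,.5);P=np.array([proj(im,np.r_[wld(x,y)/1000,z]) for y in ys]).astype(np.float32)
    p=cv2.remap(g,P[None,:,0],P[None,:,1],cv2.INTER_LINEAR)[0];d=np.diff(cv2.GaussianBlur(p[None],(5,1),0)[0])
    i=[j for j in np.argsort(-abs(d)) if 1][:40];out=[]
    for j in i:
        if all(abs(j-k)>5 for k in out): out.append(j)
    return sorted((float(ys[j]+.25),int(d[j])) for j in out[:6])
im=shot('wrist','w14.png')
for x in(5,15,30,45): print('arm z81',x,prof(im,x,.081,-70,10))
for x in(-30,-22,-15): print('stop z38',x,prof(im,x,.038,-70,45))
E
python3 prof.py
```

```text
42.25 [ 0.5225 -0.2431  0.1823] [ 2.042e+00  2.386e+00 -1.000e-03] [-0.1 -0.4 -0.4] 0.4960767607546035 0.0
[[-0.154  0.988  0.001]
 [ 0.988  0.154 -0.001]
 [-0.001  0.    -1.   ]] [-0.42  0.29  0.96  1.75 -0.25  1.23  0.76]
[ -38.6 -141.8]
arm z81 5 [(-61.75, -13), (-52.75, 11), (-42.75, 22), (-22.25, 6), (-6.75, -22), (8.75, -24)]
arm z81 15 [(-61.25, -15), (-52.75, 12), (-47.25, -8), (-43.25, 24), (-22.75, -27), (-9.25, 11)]
arm z81 30 [(-61.75, -15), (-43.25, 25), (-40.25, 1), (-22.75, -19), (-16.25, 0), (-10.25, 0)]
arm z81 45 [(-67.25, -10), (-43.25, 23), (-22.75, -23), (-11.75, -4), (-0.25, -5)]
stop z38 -30 [(-64.75, -1), (-58.75, -14), (-55.75, 0), (-51.75, 36), (-46.25, -2), (25.75, -82)]
stop z38 -22 [(-57.75, -12), (-51.75, 36), (-45.75, -10), (-22.25, -20), (3.25, 21), (25.75, -84)]
stop z38 -15 [(-59.25, -13), (-51.75, 36), (-46.25, -8), (-22.25, -13), (1.75, -12), (25.75, -85)]
```

Call:
send_rows(
  motion=[
    {"claw": 0,"slide": [20,10,-5],"delta_rot": [0,0,0]},
    {"claw": 0,"slide": [40,20,-10],"delta_rot": [0,0,0]},
    {"claw": 0,"slide": [40,20,-10],"delta_rot": [0,0,0]},
    {"claw": 0,"slide": [40,20,-10],"delta_rot": [0,0,0]},
    {"claw": 0,"slide": [40,20,-10],"delta_rot": [0,0,0]},
  ],
)

```text
time: 42.8
position: [0.5352, -0.2021, 0.1922]
tool_rot: [2.043, 2.385, -0.002]
ft_force: [-0.2, 0.2, 0.6]
grip_width: 0.5
grip_force: 0.0
```

```bash
python3 prof.py
```

```text
42.8 [ 0.5352 -0.2021  0.1922] [ 2.043e+00  2.385e+00 -2.000e-03] [-0.2  0.2  0.6] 0.5003175161813435 0.0
[[-0.153  0.988  0.   ]
 [ 0.988  0.153 -0.002]
 [-0.002 -0.    -1.   ]] [-0.5   0.27  0.95  1.75 -0.23  1.24  0.66]
[ -19.7 -103.3]
arm z81 5 [(-53.75, -16), (-46.75, 11), (-42.75, 17), (-23.25, -6), (-19.75, 8), (0.75, 9)]
arm z81 15 [(-53.75, -15), (-46.75, 11), (-42.75, 17), (-22.25, -22), (-19.25, -9), (0.25, -14)]
arm z81 30 [(-53.25, -12), (-43.25, 25), (-40.25, 1), (-25.25, -1), (-22.25, -18), (-10.25, 1)]
arm z81 45 [(-53.75, -13), (-43.25, 25), (-40.25, 1), (-25.25, -1), (-22.25, -17), (-19.25, 0)]
stop z38 -30 [(-51.75, 25), (-45.75, -15), (-42.75, 8), (28.25, -24), (32.25, 22), (36.75, 7)]
stop z38 -22 [(-55.75, -10), (-51.75, 32), (-45.75, -8), (3.25, 11), (26.25, -48), (41.75, 44)]
stop z38 -15 [(-55.75, -15), (-51.75, 33), (-22.25, -8), (1.75, -11), (26.25, -49), (41.75, 44)]
```

Call:
send_rows(
  motion=[
    {"claw": 0,"slide": [0,0,-40],"delta_rot": [0,0,0]},
    {"claw": 0,"slide": [0,0,-60],"delta_rot": [0,0,0]},
    {"claw": 0,"slide": [0,0,-60],"delta_rot": [0,0,0]},
    {"claw": 0,"slide": [0,0,-60],"delta_rot": [0,0,0]},
  ],
)

```text
time: 43.25
position: [0.5355, -0.2013, 0.2521]
tool_rot: [2.042, 2.386, -0.0]
ft_force: [-0.2, -0.0, -0.1]
grip_width: 0.501
grip_force: 0.0
```

```bash
python3 -c "
from bench import ctrl
print(ctrl.close_job())"
```

```text
the job is handed in; nothing more can be done
None
```

I handed the job in at about 43 s: all three vials lie flat and closed up against the front stop, and the head arm's middle, from which I judged the tip, measures within about 1 mm of the front vial's middle (the hand-in returned no verdict).

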